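# Fit the bowl to the suction filter

## Robot

A 6-joint arm with a two-finger parallel gripper is mounted at the origin on the work surface. World frame = base frame: x ahead of the robot, y to its left, z up, the work surface at z = 0. Lengths are in m, angles in rad, forces in N, time in s.
With the tool pointing down it reaches from about 0.4 to 0.825 m from the base axis. Payload 7 kg.
Tool frame: the origin (TCP) lies midway between the tips of the shut fingers; the grasp point (between the pads) lies 19 mm behind it (hold_point_z is the distance from the TCP to the grasp point, in m); z points along the fingers, y is the direction in which the jaws open and shut (so a half turn about z gives the same grasp; the last joint's range is limited). The gripper opens to 85 mm and grips with 20 to 120 N. Pads are 22 mm wide; open, the fingers measure 114 mm over their backs; the gripper's body (76 mm by 85 mm) begins 54 mm behind the grasp point. The pads swing forward as they close: fully open they stand 13 mm farther back than shut.
Start: joints at [-0.862, 0.359, 0.012, 0, -1.224, -0.288], TCP at [0.276, -0.616, 0.199] pointing down, gripper open.
Joint ranges: [-3.07, 3.07], [-1.43, 2.12], [-1.02, 1.25], [-3.03, 1.67], [-3.05, -0], [-3.03, 3.03]. Speed limits (rad/s): [2.39, 2.39, 3.01, 3.14, 3.14, 3.14].

## Interface

Orientations are given as a unit quaternion [w, x, y, z].
In Python, from plant import * gives the robot as it stands.
- The arm moves only by the tool apply_moves, never from a script. Its argument "plan" is text: rows parted by semicolons, each of 5 numbers parted by spaces: the shift along the tool's x, y, z in cm, then the turn about the tool's z in degrees, then the finger opening in cm, from 0 to 8.54. In form: x y z turn fingers; .... A call has 1 to 20 rows; each row is the pose to reach, as a shift and turn from the pose commanded when the call began, along the tool's axes at that moment; what a row does not reach only later rows make up. A row lasts 1/8 s, in which the tool goes at most 62.5 mm and 10.7 degrees, less where a joint would pass 70% of its speed; a pose out of reach is approached as far as the arm can. A call with a gripper value outside its range is refused whole. The fingers move at their own pace and stop on an object; "squeeze" is the grip in N (left out, the last holds). Time passes only in rows, so rows that repeat a pose let the fingers close. It gives the time, the measured TCP pose, the force and the opening at its end, in the units of the state.
- get_state(): the state, without advancing time (a new reading comes with each control period).
- snapshot(name): name is "side" or "top"; returns (picture, depth): 480x640x3 uint8, red, green, blue; 480x640 float32, m along the optical axis (not along the pixel's ray), 0 where there is no reading.
- camera_params(name): a dict with "K" (3x3 intrinsics, pixels), "view" (4x4, takes a point from world to camera coordinates). Camera axes: x right, y up, looking along -z (the intrinsics and any distortion apply to the point x, -y, -z); pixel columns grow to the right and rows downward; lengths in m; the calibration is good to about 2 mm. A picture is of the moment at which its call begins. camera_params takes no time and is no camera call.
- hand_in(): hands the job in, once; it reports no verdict.
Trained networks look in the newest picture that a camera, given by its name, has taken for a name from the list of things; names that differ only in an ending like _2 or _b are one class to them, and where a whole thing is asked for, a point or a joint stands for the part that bears it (a point fixed in the world has none). Each returns a list of dicts, best first, with "confidence" (0 to 1); they miss things now and then, are a little off and sometimes report something else, mostly with a low value. They report only what shows in the picture. A call takes as long as a camera call. They do not tell look-alikes from the thing itself.
- look_for(query, camera): "box" ([left, top, right, bottom] in pixels, round what is visible of it).
- mark_of(query, camera): "position" ([column, row] in pixels: a listed point, or the origin of a listed thing).
The state is a dict: "clock": time; "joint_pos": joint angles; "joint_vel": joint speeds; "joint_torque": joint torques, N m; "ee_pos": TCP position; "tcp_rot": TCP orientation; "contact_force": force on the tool from outside, world axes, zero at the start; "wrist_torque": the same for the moment, N m; "finger_gap": finger opening in m.
Only numpy, scipy, OpenCV 4.12 (cv2) and the standard library are available. Lean on these libraries where they do the work, as an engineer would, in place of code of your own. Each camera call takes 0.05 s, during which the arm holds its last target. There are 200 camera calls.

## Task

The suction filter on the slotted plate is missing its bowl. Take the tall bowl with the hexagonal top out of the sloping stand, set it mouth down over the filter cartridge and work it down through the tight O-ring by turning it to and fro under light pressure, so that the ring is not dragged out of its groove, until its flange sits flat on the collar's rim all round; press with no more than 20 N at any time, then let go. Leave the two other bowls in the stand and the two small brass parts on the plate where they are.

Things in the scene. Friction and masses are not known exactly. Their poses are not given: they have to be found in the camera images.
- bowl_tall: The bowl to fit, the tallest: 90 mm, 90 g, grey with a clear barrel. Origin: centre of its open mouth; z points to its closed end. Along z: 0-24 mm skirt, 44 mm diameter, tapered at the mouth (40 mm at z 0, 41.6 at z 3, 44 from z 10); 24-29 flange, 56 mm; 29-66 barrel, 38 mm; 66-90 solid hexagon. Hollow (32 mm) up to z 66.
- bowl_grip (a point): Middle of the tall bowl's hexagonal grip, on its axis, 78 mm from the mouth; axes as the bowl's. Hexagon: 40 mm across flats, 24 mm high, two of its flats square to the bowl's y axis. The bowl stands mouth down in a well, leaning 30 degrees with the stand, its flange close over the stand's face, its skirt 24 mm deep with 2.4 mm play: draw it out along its own axis.
- bowl_flange (a point): Centre of the underside of the tall bowl's flange, 24 mm from the mouth. It meets collar_rim when the bowl is home; there it stops dead and may sit at any angle about the vertical.
- collar_rim (a point): Centre of the flat top rim of the filter's vertical collar, 94 mm above the table; z up. Collar: 62 mm outside, 46.4 mm bore, 28 mm deep. A brass cartridge, 20 mm thick, stands in the middle of the bore and rises 32 mm above the rim; the bowl goes over it. Home, the bowl's mouth is 24 mm below this point.
- drag0 (a joint): How far, in m, one side of the rubber O-ring (41 mm free inside diameter, 7 mm below the rim) is dragged down from its groove; 1 mm per 20 N on the whole ring, springs back. The skirt runs free to 7-8 mm below the rim, then tightens, fully tight from 17 mm. Pushed straight, the ring resists with 30-50 N. Turned, at 8 mm or more of skirt travel per mm of descent, 5-15 N and 0.5-1 N m do.
- drag2 (a joint): The same for the O-ring a third of the way round.
- drag4 (a joint): The same for the O-ring two thirds of the way round.
- collar: The filter's collar itself, fixed in the filter unit; origin and axes as the filter's. It starts bare, and its rim must not be borne upon hard.
- filter: The filter unit, fixed: slotted aluminium plate 200 x 200 x 16 mm with the grey filter body and collar in its middle and a low ejector block (up to 70 mm high) along its far edge. Origin: centre of the plate's underside; x towards the ejector block, z up.
- stand: Sloping kit stand, fixed: a black slab 96 x 330 mm, 28 mm thick, tilted 30 degrees to look towards the robot, with three wells (46.4 mm) in a row 105 mm apart. Origin on the table under the middle of the slab; y along the row. Any bowl may be in any well. The middle of the slab's face is 64 mm above the table and the wells' mouths lie on that height.
- bowl_short: Bystander in the stand: a short bowl, 64 mm, otherwise like the tall one. Origin and axes likewise.
- bowl_drain: Bystander in the stand: a 72 mm bowl with a rounded end and a small drain nipple instead of the hexagon. Origin and axes likewise.
- silencer: Bystander: small brass silencer, 22 mm wide, 42 mm high, standing on a near corner of the filter's plate. Origin under its centre.
- cartridge: Bystander: short spare brass cartridge, 20 mm wide, 40 mm high, standing on the other near corner of the plate. Origin under its centre.
There are look-alikes about, which are no part of the job. What is shaped like the bowl_tall but orange or turquoise is not meant.

How it is judged:
On the way, in this order (a step that is already met when the one before it is completed fails the run):
1. the tall bowl is out of its well (distance of bowl_tall from where it was at the start of the episode above 0.06 m), for 0.1 s.
2. the bowl is upright in the collar's bore, in the grip of the O-ring, and being turned (z of bowl_tall in the frame of collar_rim between -0.0222 and -0.01 m and horizontal distance between bowl_tall and collar_rim below 0.003 m and angle between bowl_tall's own z axis and vertical below 0.1 rad and angular speed of bowl_tall above 0.15 rad/s), for 0.15 s.
At the end, for the whole second after the job is handed in: The tall bowl is home in the collar: flange within 1.5 mm of the rim, centred within 3 mm, upright within 2.3 degrees, at rest and released; the other two bowls within 15 mm and the two small brass parts on the plate within 30 mm of where they began (z of bowl_tall in the frame of collar_rim below -0.0225 m and horizontal distance between bowl_tall and collar_rim below 0.003 m and angle between bowl_tall's own z axis and vertical below 0.04 rad and linear speed of bowl_tall below 0.01 m/s and contact force between bowl_tall and the fingers below 0.1 N and distance of each of bowl_short, bowl_drain from where it was at the start of the episode below 0.015 m and distance of each of silencer, cartridge from where it was at the start of the episode below 0.03 m); the robot touches nothing.
It fails at once if the O-ring is dragged all round by more than 1.4 mm out of its groove (the bowl forced straight down) (value of joint each of drag0, drag2, drag4 above 0.0014 m).
It fails at once if the bowl presses on the collar with more than 30 N (contact force between bowl_tall and collar above 30 N).
It fails at once if one of the other bowls is moved by more than 15 mm (distance of any of bowl_short, bowl_drain from where it was at the start of the episode above 0.015 m).
It fails at once if a small brass part on the plate is moved by more than 30 mm (distance of any of silencer, cartridge from where it was at the start of the episode above 0.03 m).
It also fails if it takes over 61 s, if anything falls off the work surface, if the arm or the gripper's body presses on something with over 40 N, if the wrist force passes 120 N, or if a joint passes its speed limit or range.

## Working session

There is one attempt and no reset: what is moved stays moved. The work goes in short steps, Python scripts to look and compute and a tool call to move; the robot and the scene stay as the last step left them, time stands still between calls to the robot, and variables do not carry over. Pictures are saved under pics/ and viewed, about 8 in all and at most 12, crops included, and the job is handed in when it is done.

Besides the shell and the picture viewer there is one more tool, called after "Call:" as name(argument=value, ...) on one line, values as JSON. apply_moves: Moves the arm, as the interface text tells. Its arguments: {"type":"object","properties":{"plan":{"type":"string"},"squeeze":{"type":"number"}},"required":["plan"]}

```bash
ls; mkdir -p pics; python3 - <<'E'
from plant import *
import cv2,numpy as np
s=get_state(); print({k:np.round(v,3).tolist() for k,v in s.items()})
for n in("side","top"):
    p,d=snapshot(n); cv2.imwrite(f"pics/{n}0.png",p[:,:,::-1]); np.save(f"{n}0.npy",d)
    c=camera_params(n); print(n,{k:np.round(v,3).tolist() if not isinstance(v,str) else v for k,v in c.items()})
    for q in("bowl_tall","bowl_short","bowl_drain","stand","filter"):
        print(q,[(np.round(r["box"]).tolist(),round(r["confidence"],2)) for r in look_for(q,n)[:4]])
    for q in("bowl_grip","collar_rim"):
        print(q,[(np.round(r["position"]).tolist(),round(r["confidence"],2)) for r in mark_of(q,n)[:4]])
E
```

```text
pics
{'clock': 0.0, 'joint_pos': [-0.862, 0.359, 0.011, -0.0, -1.224, -0.288], 'joint_vel': [0.001, 0.0, 0.002, -0.001, 0.0, -0.001], 'joint_torque': [-0.002, -58.333, 29.341, 6.937, -0.006, 0.0], 'ee_pos': [0.275, -0.616, 0.198], 'tcp_rot': [-0.0, -0.209, 0.978, 0.001], 'contact_force': [1.205, -0.313, -0.585], 'wrist_torque': [-0.009, -0.028, -0.029], 'finger_gap': 0.086}
side {'K': [[545.422, 0.0, 326.991], [0.0, 545.422, 235.456], [0.0, 0.0, 1.0]], 'view': [[-0.786, -0.619, -0.01, 0.49], [0.327, -0.429, 0.842, -0.269], [-0.525, 0.658, 0.539, -0.855], [0.0, 0.0, 0.0, 1.0]]}
bowl_tall [([268.0, 230.0, 312.0, 259.0], 0.89), ([303.0, 258.0, 352.0, 294.0], 0.79), ([369.0, 204.0, 403.0, 240.0], 0.78), ([315.0, 202.0, 358.0, 228.0], 0.73)]
bowl_short [([416.0, 176.0, 445.0, 203.0], 0.67)]
bowl_drain [([395.0, 191.0, 418.0, 224.0], 0.62)]
stand [([339.0, 168.0, 457.0, 274.0], 0.74)]
filter [([202.0, 284.0, 359.0, 414.0], 0.75)]
bowl_grip [([394.0, 218.0], 0.91), ([350.0, 218.0], 0.91), ([314.0, 278.0], 0.87), ([280.0, 251.0], 0.81)]
collar_rim [([278.0, 310.0], 0.65)]
top {'K': [[508.301, 0.0, 317.684], [0.0, 508.301, 235.13], [0.0, 0.0, 1.0]], 'view': [[-0.01, -1.0, 0.013, 0.004], [0.996, -0.009, 0.087, -0.614], [-0.087, 0.014, 0.996, -1.165], [0.0, 0.0, 0.0, 1.0]]}
bowl_tall [([270.0, 234.0, 313.0, 270.0], 0.97), ([284.0, 179.0, 328.0, 214.0], 0.95), ([363.0, 176.0, 395.0, 215.0], 0.82), ([350.0, 249.0, 377.0, 283.0], 0.8)]
bowl_short [([441.0, 247.0, 470.0, 276.0], 0.67)]
bowl_drain [([399.0, 243.0, 425.0, 270.0], 0.96)]
stand [([332.0, 232.0, 486.0, 282.0], 0.86)]
filter [([165.0, 227.0, 255.0, 320.0], 0.8)]
bowl_grip [([382.0, 210.0], 0.96), ([366.0, 270.0], 0.85), ([279.0, 247.0], 0.67), ([300.0, 192.0], 0.62)]
collar_rim [([204.0, 270.0], 0.6)]
```

View pics/top0.png

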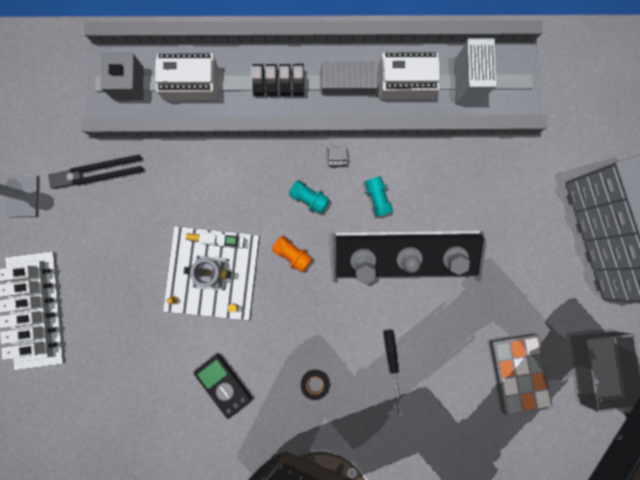

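View pics/side0.png

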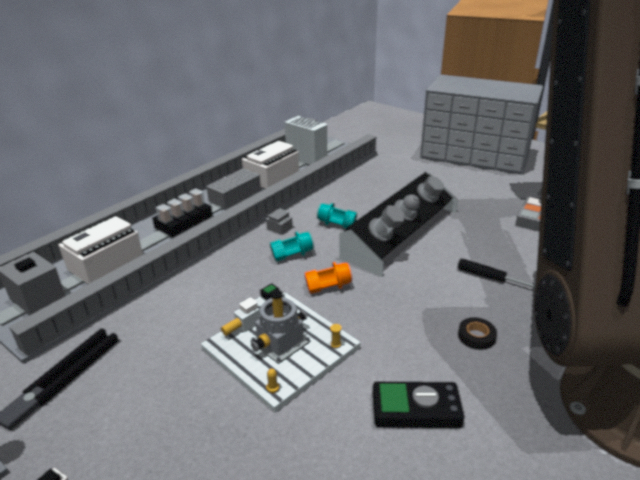

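```bash
cat > h.py <<'E'
from plant import *
import cv2,numpy as np
def cloud(d,n):
    c=camera_params(n); K=np.array(c["K"]); V=np.linalg.inv(np.array(c["view"]))
    v,u=np.mgrid[:480,:640]
    P=np.stack([(u-K[0,2])/K[0,0]*d,-(v-K[1,2])/K[1,1]*d,-d,np.ones_like(d)],-1)@V.T
    P=P[...,:3]; P[d<=0]=np.nan; return P
def proj(p,n):
    c=camera_params(n); q=np.array(c["view"])@np.append(p,1); q=np.array(c["K"])@np.array([q[0],-q[1],-q[2]]); return q[:2]/q[2]
E
python3 - <<'E'
from h import *
f=lambda a:np.round(np.asarray(a)*1000,1).tolist()
for n,b,bs in(("top",(165,225,260,320),(330,228,490,285)),("side",(200,280,362,416),(335,160,462,278))):
    d=np.load(f"{n}0.npy"); P=cloud(d,n)
    Q=P[b[1]:b[3],b[0]:b[2]].reshape(-1,3); Q=Q[np.isfinite(Q[:,2])]
    print(n,"zmax",f(np.percentile(Q[:,2],[50,95,99,99.9])))
    c=Q[Q[:,2]>.115]; print("cart",len(c),f(c.mean(0)) if len(c) else "")
    r=Q[abs(Q[:,2]-.094)<.004]; (cx,cy),R=cv2.minEnclosingCircle(r[:,:2].astype(np.float32)); print("rim",len(r),f([cx,cy,R]),f(np.median(r,0)))
    pl=Q[abs(Q[:,2]-.016)<.003]; rc=cv2.minAreaRect(pl[:,:2].astype(np.float32)); print("plate",f(rc[0]),f(rc[1]),rc[2])
    S=P[bs[1]:bs[3],bs[0]:bs[2]].reshape(-1,3); S=S[np.isfinite(S[:,2])]
    # slab face plane by RANSAC-ish
    best=(0,);g=np.random.default_rng(0); S2=S[(S[:,2]>.035)&(S[:,2]<.092)]
    for _ in range(500):
        a=S2[g.choice(len(S2),3,0)]; m=np.cross(a[1]-a[0],a[2]-a[0]); L=np.linalg.norm(m)
        if L<1e-5: continue
        m/=L; m*=np.sign(m[2]); 
        if not .8<m[2]<.93: continue
        k=abs((S2-a[0])@m)<.003
        if k.sum()>best[0]: best=(k.sum(),m,k)
    k=best[2]; I=S2[k]; m=np.linalg.svd(I-I.mean(0),full_matrices=False)[2][2]; m*=np.sign(m[2])
    print("slab n",m.round(3),len(I),"tilt",np.degrees(np.arccos(m[2])).round(1),"yaw",np.degrees(np.arctan2(-m[1],-m[0])).round(1))
    rc=cv2.minAreaRect(I[:,:2].astype(np.float32)); print(f(rc[0]),f(rc[1]),rc[2])
    h=(S-I.mean(0))@m
    for lo in(30,45,58):
        k=(h>lo/1000)&(h<.09); 
        T=S[k]; 
        if len(T):
            i=np.argsort(T[:,1]); print("h>",lo,len(T),f(T[:,1].min()),f(T[:,1].max()))
    k=(h>.062)&(h<.072); print("halltop",k.sum(),f(S[k].mean(0)),f([S[k][:,1].min(),S[k][:,1].max()]),f(h[k].mean()))
E
python3 -c "
import cv2
a=cv2.imread('pics/top0.png')[225:290,325:490];b=cv2.imread('pics/side0.png')[165:275,335:460]
a=cv2.resize(a,(660,260));b=cv2.resize(b,(375,330));import numpy as np
o=np.zeros((600,660,3),np.uint8);o[:260]=a;o[265:595,:375]=b;cv2.imwrite('pics/c1.png',o)"
```

```text
top zmax [16.8, 84.4, 98.6, 128.1]
cart 73 [528.9, 249.4, 126.0]
rim 295 [528.4, 249.6, 31.1] [527.8, 249.5, 94.1]
plate [528.6, 249.8] [200.4, 199.9] 83.40116119384766
slab n [-0.502 -0.     0.865] 3543 tilt 30.1 yaw 0.0
[554.7, -207.5] [341.2, 93.5] 89.25870513916016
h> 30 911 -331.6 -81.7
h> 45 414 -314.0 -81.7
h> 58 298 -121.4 -81.7
halltop 277 [520.6, -101.4, 121.1] [-121.4, -81.7] 67.3
side zmax [3.6, 71.2, 95.7, 126.4]
cart 120 [531.0, 251.7, 123.6]
rim 382 [532.1, 249.8, 33.0] [526.5, 255.1, 93.3]
plate [525.7, 193.2] [316.2, 202.4] 83.4542007446289
slab n [-0.5   -0.002  0.866] 2439 tilt 30.0 yaw 0.2
[557.3, -172.1] [93.5, 416.5] 0.28367355465888977
h> 30 929 -332.9 -77.8
h> 45 433 -214.7 -79.3
h> 58 274 -123.4 -79.3
halltop 242 [523.1, -99.2, 119.0] [-123.4, -80.3] 66.5
```

View pics/c1.png

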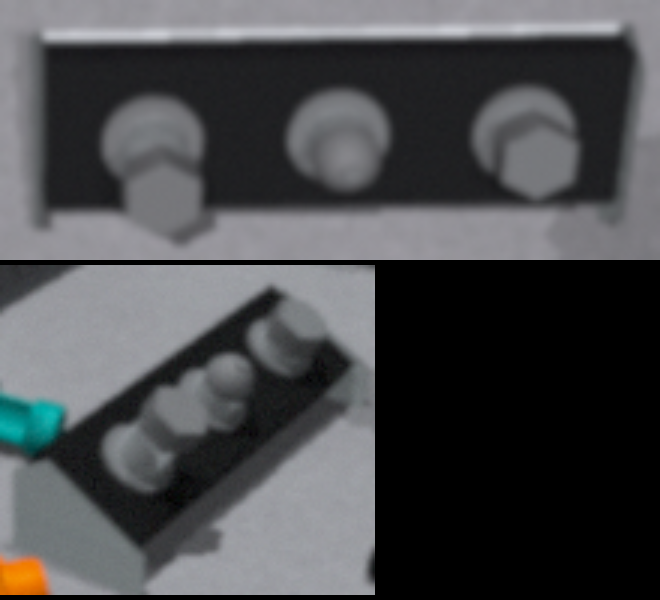

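Grey candidates in the stand (top view): left (363,265), the tall hexagon; middle (410,260), the drain bowl; right (458,260), the short hexagon. The orange bowl at (292,253) and the turquoise ones at (308,196) and (378,196) are look-alikes. The crop confirms the left bowl: its hexagon stands about 67 mm above the slab face and its flats are square to y. Measured grip point is about (527, −101.5, 111) mm, and the collar is at (528.5, 249.5) mm with its rim at 94 mm.

Call:
apply_moves(plan="0 0 -6 0 8.54; -11 9.2 -8 8 8.54; -22 18.3 -8 16 8.54; -33 27.5 -8 24.1 8.54; -44.05 36.67 -8 24.1 8.54; -44.05 36.67 -8 24.1 8.54; -44.05 36.67 -8 24.1 8.54; -44.05 36.67 -8 24.1 8.54; -44.05 36.67 -8 24.1 8.54; -44.05 36.67 -8 24.1 8.54; -44.05 36.67 -8 24.1 8.54; -44.05 36.67 -8 24.1 8.54; -44.05 36.67 -8 24.1 8.54; -44.05 36.67 -8 24.1 8.54", squeeze=25)

```text
clock: 2.55
ee_pos: [0.5275, -0.1027, 0.2793]
tcp_rot: [0.0, 0.001, 1.0, -0.0]
contact_force: [-0.4, -0.3, -0.3]
finger_gap: 0.0857
```

Call:
apply_moves(plan="0 0.12 6 0 8.54; 0 0.12 12 0 8.54; 0 0.12 17 0 8.54; 0 0.12 19.1 0 8.54; 0 0.12 19.1 0 8.54; 0 0.12 19.1 0 8.54; 0 0.12 19.1 0 5; 0 0.12 19.1 0 3.5; 0 0.12 19.1 0 3.5; 0 0.12 19.1 0 3.5; 0 0.12 19.1 0 3.5; 0 0.12 19.1 0 3.5; 0 0.12 19.1 0 3.5", squeeze=40)

```text
clock: 4.18
ee_pos: [0.5286, -0.1005, 0.0892]
tcp_rot: [0.001, -0.0, 1.0, -0.0]
contact_force: [-2.1, -0.8, 5.1]
finger_gap: 0.0361
```

```bash
python3 - <<'E'
from h import *
s=get_state(); print({k:np.round(s[k],4).tolist() for k in("ee_pos","contact_force","wrist_torque","finger_gap","clock")})
p,d=snapshot("side"); cv2.imwrite("pics/s2.png",cv2.resize(p[140:290,320:480,::-1],(800,600*800//640*150//160*640//750)) if 0 else cv2.resize(p[140:290,320:480,::-1],(640,600)))
E
```

```text
{'ee_pos': [0.5286, -0.1005, 0.0892], 'contact_force': [-2.073, -0.7683, 5.1264], 'wrist_torque': [-0.4076, 0.5233, 0.0014], 'finger_gap': 0.0361, 'clock': 4.175}
```

View pics/s2.png

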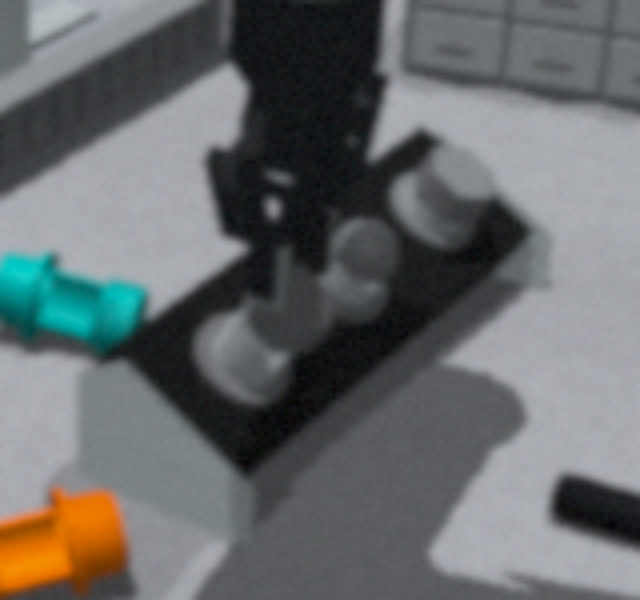

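Call:
apply_moves(plan="0 0 0 0 3.0; 0 0 0 0 3.0; 0.15 0 -0.26 0 3; 0.3 0 -0.52 0 3; 0.5 0 -0.87 0 3; 0.5 0 -0.87 0 3", squeeze=40)

```text
clock: 4.97
ee_pos: [0.523, -0.1002, 0.0971]
tcp_rot: [0.0, -0.0, 1.0, 0.0]
contact_force: [0.8, -0.6, -1.0]
finger_gap: 0.0349
```

```bash
python3 - <<'E'
from h import *
s=get_state(); print({k:np.round(s[k],4).tolist() for k in("ee_pos","contact_force","wrist_torque","finger_gap","clock")})
p,d=snapshot("side"); cv2.imwrite("pics/s3.png",cv2.resize(p[165:255,350:430,::-1],(534,600),interpolation=cv2.INTER_CUBIC))
E
```

```text
{'ee_pos': [0.523, -0.1002, 0.0971], 'contact_force': [0.8127, -0.6052, -0.9885], 'wrist_torque': [-0.2097, 0.0501, -0.0737], 'finger_gap': 0.0349, 'clock': 4.975}
```

View pics/s3.png

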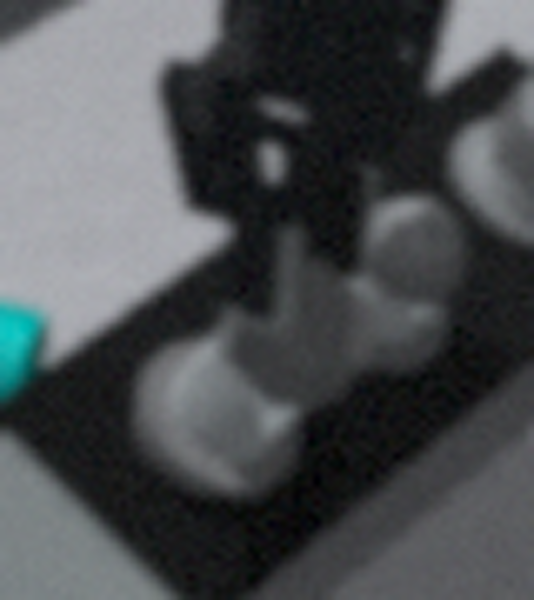

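Call:
apply_moves(plan="0.4 0 -0.69 0 3; 0.8 0 -1.38 0 3; 1.2 0 -2.08 0 3; 1.5 0 -2.6 0 3; 4 0.5 -2.6 0 3; 6.5 1 -2.6 0 3; 8.7 1 -2.6 0 3; 8.7 1 0 0 3; 8.7 1 2.6 0 3; 8.7 1 2.6 0 3; 8.7 1 2.6 0 3")

```text
clock: 6.4
ee_pos: [0.4366, -0.0903, 0.0717]
tcp_rot: [0.0, -0.0, 1.0, -0.0]
contact_force: [0.5, 0.8, -1.3]
finger_gap: 0.0353
```

```bash
python3 - <<'E'
from h import *
s=get_state(); print({k:np.round(s[k],4).tolist() for k in("ee_pos","contact_force","wrist_torque","finger_gap","clock")})
p,d=snapshot("side"); cv2.imwrite("pics/s4.png",cv2.resize(p[140:290,330:490,::-1],(640,600),interpolation=cv2.INTER_CUBIC))
E
```

```text
{'ee_pos': [0.4366, -0.0903, 0.0717], 'contact_force': [0.4749, 0.7743, -1.2691], 'wrist_torque': [-0.0277, -0.0423, 0.045], 'finger_gap': 0.0353, 'clock': 6.4}
```

View pics/s4.png

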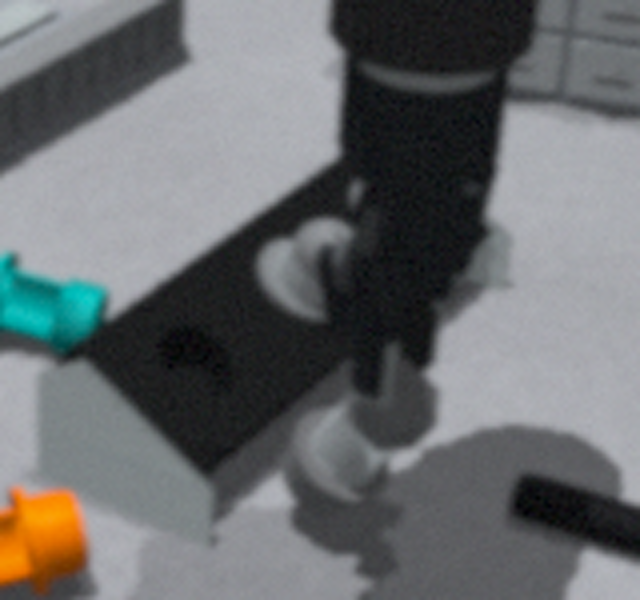

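Call:
apply_moves(plan="-1 0 0 0 3; -2 0 0 0 3; -2.4 0 -0.1 0 3; -2.8 0 -0.4 0 3; -3.2 0 -0.7 0 3; -3.7 0 -1 0 3; -4.2 0 -1.15 0 3; -4.6 0 -1.3 0 3; -5.1 0 -1.4 0 3; -5.5 0 -1.5 0 3; -5.5 0 -1.5 0 3", squeeze=25)

```text
clock: 7.82
ee_pos: [0.4913, -0.0903, 0.0858]
tcp_rot: [0.0, -0.0, 1.0, -0.0]
contact_force: [-1.3, -0.3, 0.0]
finger_gap: 0.0352
```

```bash
python3 - <<'E'
from h import *
s=get_state(); print({k:np.round(s[k],4).tolist() for k in("ee_pos","contact_force","wrist_torque","finger_gap","clock")})
p,d=snapshot("side"); cv2.imwrite("pics/s5.png",cv2.resize(p[140:290,330:490,::-1],(640,600),interpolation=cv2.INTER_CUBIC))
E
```

```text
{'ee_pos': [0.4913, -0.0903, 0.0858], 'contact_force': [-1.3205, -0.3244, 0.0491], 'wrist_torque': [-0.1582, 0.7791, 0.0307], 'finger_gap': 0.0352, 'clock': 7.825}
```

View pics/s5.png

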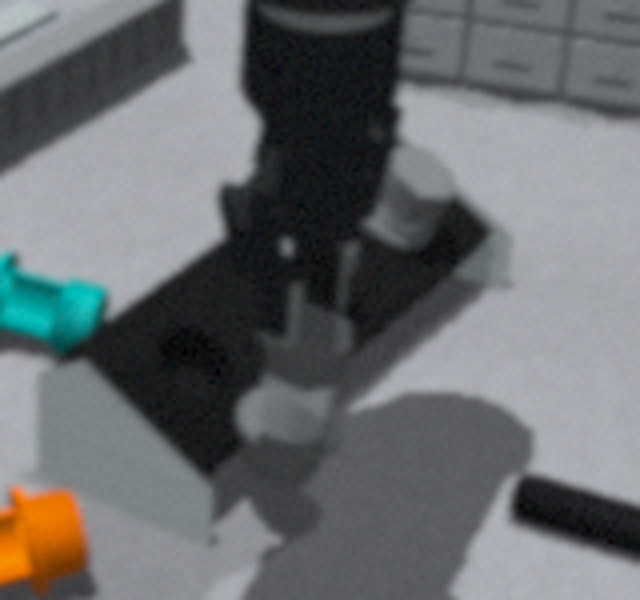

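Call:
apply_moves(plan="0.6 0 -0.3 0 3; 0.6 0 -5 0 3; 0 0 -10 0 3; -0.5 4 -12 0 3; -1 10 -12 0 3; -2 16 -12 0 3; -3 22 -12 0 3; -3.7 28 -12 0 3; -3.7 32 -12 0 3; -3.7 34 -12 0 3; -3.7 34 -12 0 3; -3.7 34 -12 0 3; -3.7 34 -12 0 3", squeeze=50)

```text
clock: 9.5
ee_pos: [0.528, 0.2486, 0.2061]
tcp_rot: [0.0, 0.001, 1.0, 0.0]
contact_force: [-0.3, 0.9, -1.2]
finger_gap: 0.0337
```

```bash
python3 - <<'E'
from h import *
s=get_state(); print({k:np.round(s[k],4).tolist() for k in("ee_pos","contact_force","wrist_torque","finger_gap","clock","joint_pos")})
t=s["ee_pos"]; ims=[]
for n in("side","top"):
    p,d=snapshot(n); np.save(n+"6.npy",d); cv2.imwrite(f"pics/{n}6.png",p[:,:,::-1])
    print(n,[(np.round(r["position"]).tolist(),round(r["confidence"],2)) for r in mark_of("bowl_flange",n)[:3]],proj(np.array([.5285,.2495,t[2]+.022-.054]),n))
    P=cloud(d,n).reshape(-1,3); k=np.isfinite(P[:,2])&(np.hypot(P[:,0]-t[0],P[:,1]-t[1])<.05)&(P[:,2]>.13)
    Q=P[k]
    for z in np.arange(.13,.24,.004):
        q=Q[abs(Q[:,2]-z)<.002]
        if len(q)>6: print(round(z,3),len(q),np.round(np.r_[q[:,:2].min(0),q[:,:2].max(0)]*1000,1))
p=cv2.imread("pics/side6.png"); u,v=proj(t,"side").astype(int); print(u,v)
c=p[max(0,v-60):v+110,u-80:u+100]; cv2.imwrite("pics/s6c.png",cv2.resize(c,None,fx=3.5,fy=3.5,interpolation=cv2.INTER_CUBIC))
E
```

```text
{'ee_pos': [0.528, 0.2486, 0.2061], 'contact_force': [-0.325, 0.8841, -1.2404], 'wrist_torque': [-0.0046, -0.0529, -0.0353], 'finger_gap': 0.0337, 'clock': 9.5, 'joint_pos': [0.775, 0.2046, -0.1853, 0.0, -1.1804, -2.3468]}
side [([302.0, 244.0], 0.78), ([327.0, 213.0], 0.71), ([271.0, 266.0], 0.69)] [276.26861155 270.58024722]
0.15 17 [528.8 247.  547.4 267.4]
0.154 27 [526.  245.2 557.2 269.3]
0.158 28 [525.5 246.7 558.9 270.4]
0.162 31 [525.6 256.  558.1 271.3]
0.166 19 [515.7 241.3 557.  271.8]
0.17 41 [514.7 233.9 549.6 272.9]
0.174 131 [514.6 224.6 542.  276.9]
0.178 85 [521.1 222.9 551.2 277.7]
0.182 85 [519.9 242.8 563.3 276.6]
0.186 83 [518.  246.3 567.6 273.6]
0.19 53 [517.5 241.4 567.1 268.8]
0.194 49 [516.3 239.3 551.3 268.6]
0.198 39 [514.7 243.3 545.2 268.3]
0.202 45 [513.  245.2 544.8 269. ]
0.206 37 [511.1 252.3 548.  268.6]
0.21 30 [507.4 249.2 540.6 269.6]
0.214 46 [506.  248.1 539.6 269.8]
0.218 39 [504.4 249.3 538.  270.8]
0.222 56 [503.2 248.4 537.3 270.9]
0.226 42 [501.9 249.6 536.4 271. ]
0.23 63 [499.9 242.1 535.8 271.1]
0.234 150 [502.1 230.3 534.7 271.5]
0.238 134 [510.7 225.  534.1 273.4]
top [([296.0, 261.0], 0.82), ([374.0, 184.0], 0.82), ([318.0, 201.0], 0.7)] [195.52778704 272.01716184]
0.182 28 [542.3 222.7 564.7 263.2]
0.186 71 [542.3 223.8 564.7 264. ]
0.19 38 [542.2 229.3 562.5 265.8]
0.194 11 [544.  234.2 562.2 252.6]
0.198 8 [541.9 233.5 550.1 255.6]
0.202 12 [535.9 232.3 549.9 252.4]
0.206 12 [539.8 233.9 549.8 253.2]
0.222 7 [512.2 229.8 541.3 238.2]
0.23 9 [497.1 229.6 512.2 254.4]
0.234 30 [499.  229.2 514.1 252.3]
0.238 15 [504.7 230.1 512.2 245.5]
275 254
```

View pics/s6c.png

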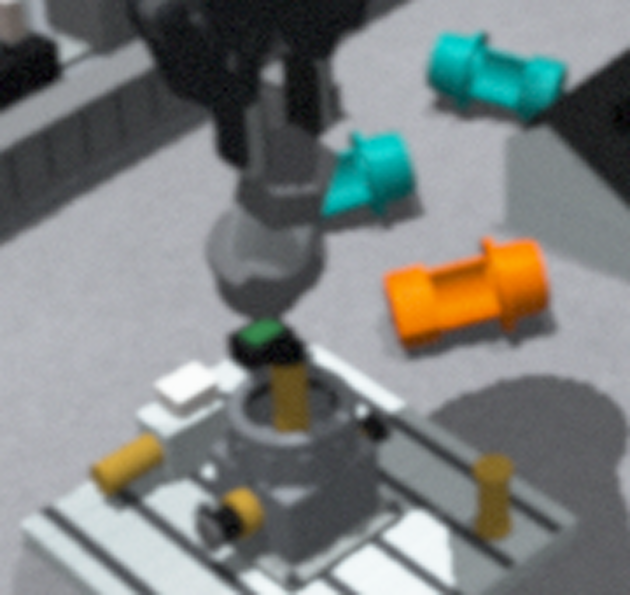

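```bash
cat > fit.py <<'E'
from h import *
from scipy.optimize import least_squares
PR=np.array([[20,0],[20.8,3],[22,10],[22,24],[28,24],[28,29],[19,29],[19,66]])/1000
def dist(r,z):
    D=[]
    q=np.stack([r,z],1)
    for a,b in zip(PR[:-1],PR[1:]):
        t=np.clip((q-a)@(b-a)/((b-a)@(b-a)),0,1); D.append(np.linalg.norm(q-a-t[:,None]*(b-a),axis=1))
    return np.min(D,0)
def axis(tx,ty): a=np.array([np.tan(tx),np.tan(ty),1]); return a/np.linalg.norm(a)
def fit(Q,grip,tx0):
    def res(p):
        a=axis(p[3],p[4]); w=Q-p[:3]; z=w@a; r=np.linalg.norm(w-np.outer(z,a),axis=1)
        return np.r_[dist(r,z-.0)/.001,]
    best=None
    for t in tx0:
        p0=np.r_[grip-.078*axis(t,0),t,0]
        s=least_squares(res,p0,loss="soft_l1",x_scale=[.01,.01,.01,.1,.1])
        if best is None or s.cost<best.cost: best=s
    return best
def run(names,shots=True,ztop=-.004,zlo=.13):
    t=np.array(get_state()["ee_pos"]); A=[]
    for n in names:
        d=snapshot(n)[1] if shots else np.load(n+"6.npy")
        P=cloud(d,n).reshape(-1,3)
        A.append(P[np.isfinite(P[:,2])&(np.hypot(P[:,0]-t[0],P[:,1]-t[1])<.06)&(P[:,2]>zlo)&(P[:,2]<t[2]+ztop)])
    for n,Q in list(zip(names,A))+[("both",np.vstack(A))]:
        if len(Q)<60: continue
        s=fit(Q,t+[0,0,.022],[-.5,-.3,-.1,0,.1])
        p=s.x; a=axis(p[3],p[4]); print(n,len(Q),"mouth",(p[:3]*1000).round(1),"tilt deg",np.degrees(p[3:]).round(1),"med mm",np.median(s.fun).round(2),"grip-TCP",((p[:3]+.078*a-t)*1000).round(1))
E
python3 -c "
from fit import *
run(['side','top'],False)"
```

```text
side 710 mouth [550.7 247.9 152.8] tilt deg [-18.8   1.2] med mm 0.6 grip-TCP [-2.5  0.3 20.6]
top 164 mouth [547.4 248.6 153.1] tilt deg [-20.8   1.2] med mm 0.77 grip-TCP [-8.3  0.9 20. ]
both 874 mouth [550.5 247.8 153. ] tilt deg [-19.2   1.6] med mm 0.74 grip-TCP [-3.2  0.7 20.7]
```

Call:
apply_moves(plan="2 -6 0 0 3; 4 -12 0 0 3; 6.5 -18 0 0 3; 6.5 -24 0 0 3; 6.5 -30 0 0 3; 6.5 -33.9 2 0 3; 6.5 -33.9 6 0 3; 6.5 -33.9 10 0 3; 6.5 -33.9 12.8 0 3; 6.5 -33.9 12.8 0 3; 6 -33.9 12.6 0 3; 5.5 -33.9 12.4 0 3; 5 -33.9 12.2 0 3; 4.5 -33.9 12.1 0 3; 4 -33.9 12 0 3; 3.5 -33.9 11.9 0 3; 3.5 -33.9 11.9 0 3; 3.5 -33.9 11.9 0 3", squeeze=25)

```text
clock: 11.95
ee_pos: [0.493, -0.0892, 0.0867]
tcp_rot: [0.0, -0.0, 1.0, 0.0]
contact_force: [-0.9, 0.5, -0.9]
finger_gap: 0.0337
```

```bash
python3 - <<'E'
from fit import *
s=get_state(); print({k:np.round(s[k],4).tolist() for k in("ee_pos","contact_force","wrist_torque","finger_gap","clock")})
p,d=snapshot("side");np.save("side6.npy",d); p,d=snapshot("top");np.save("top6.npy",d)
P=cloud(np.load("top0.npy"),"top").reshape(-1,3)  # near edge profile of stand at y~-60..-45 and -155..-148
k=(P[:,1]>-.16)&(P[:,1]<-.145)&(P[:,0]>.48)&(P[:,0]<.56); 
for x in np.arange(.49,.545,.004):
    q=P[k&(abs(P[:,0]-x)<.002)]; print(round(x,3),(q[:,2]*1000).round(0)[:8])
t=np.array(s["ee_pos"])
P=cloud(np.load("side6.npy"),"side").reshape(-1,3)
Q=P[np.isfinite(P[:,2])&(np.hypot(P[:,0]-t[0],P[:,1]-t[1])<.05)&(P[:,2]>.045+np.clip((P[:,0]-.513)*.577,0,1))&(P[:,2]<t[2]-.004)]
r=fit(Q,t+[0,0,.021],[-.4,-.2,0,.1]); p=r.x; print(len(Q),p[:3].round(4),np.degrees(p[3:]).round(1),np.median(r.fun),(p[:3]+.078*axis(p[3],p[4])-t).round(4))
E
```

```text
{'ee_pos': [0.493, -0.0892, 0.0867], 'contact_force': [-0.9094, 0.4593, -0.8722], 'wrist_torque': [0.171, 0.2932, 0.0506], 'finger_gap': 0.0337, 'clock': 11.95}
0.49 [-1.  1. -2.  0. -1.  2.  0.  2.]
0.494 [-7. -3.  4.  5.  5.  3. -3.]
0.498 [-0.  0.  3. -0.  1. -2.  5. -2.]
0.502 [-1.  2.  0.  1. -3.  1. -2. -2.]
0.506 [ 0. -4. -1.  3. -1.  1.  6. -0.]
0.51 [-5. -2. -0.  2.  1.  1.  3. -2.]
0.514 [42. 39. 39. 45. 38.  3. -1.  1.]
0.518 [45. 43. 46. 43. 45. 42. 42. 43.]
0.522 [47. 42. 44. 45. 45. 44. 43.]
0.526 [48. 45. 44. 50. 45. 44. 51. 47.]
0.53 [53. 50. 53. 48. 46. 48. 48. 48.]
0.534 [53. 52. 51. 54. 51. 50. 53. 51.]
0.538 [54. 54. 53. 58. 56. 53. 52. 54.]
0.542 [57. 57. 53. 59. 52. 53.]
376 [ 0.4988 -0.0873  0.0309] [-7.4 -1.1] 0.8272361118056084 [-0.0043  0.0004  0.0215]
```

Call:
apply_moves(plan="-0.3 0 0 0 3; -0.6 0 0 0 3; -0.9 0 -0.05 0 3; -1.2 0 -0.1 0 3; -1.2 0 -0.1 0 3; 0 0 -0.2 0 3; 1 0 -0.5 0 3; 2 0 -4 0 3; 2 0 -9 0 3; 2 0 -9 0 3; 2 0 -9 0 3")

```text
clock: 13.42
ee_pos: [0.4725, -0.0891, 0.1769]
tcp_rot: [0.001, -0.0, 1.0, 0.0]
contact_force: [-0.1, -0.1, -1.2]
finger_gap: 0.0339
```

```bash
python3 - <<'E'
from fit import *
s=get_state(); print({k:np.round(s[k],4).tolist() for k in("ee_pos","contact_force","wrist_torque","finger_gap","clock")})
run(["side","top"],zlo=.085)
E
```

```text
{'ee_pos': [0.4725, -0.0891, 0.1769], 'contact_force': [-0.1246, -0.1474, -1.2477], 'wrist_torque': [-0.0022, 0.1102, -0.0115], 'finger_gap': 0.0339, 'clock': 13.425}
side 537 mouth [481.2 -87.6 121.4] tilt deg [-9.4 -0.7] med mm 0.73 grip-TCP [-4.1  0.6 21.5]
both 537 mouth [481.2 -87.6 121.4] tilt deg [-9.4 -0.7] med mm 0.73 grip-TCP [-4.1  0.6 21.5]
```

Call:
apply_moves(plan="0.85 0 4 0 3; 0.85 0 8 0 3; 0.85 0 11.3 0 3; 0.85 0 11.3 0 3; 0.2 0 11.3 0 3; -0.4 0 11.3 0 3; -0.9 0 11.2 0 3; -1.3 0 11.1 0 3; -1.7 0 11 0 3; -2.1 0 10.9 0 3; -2.5 0 10.9 0 3; -2.85 0 10.9 0 3; -3.1 0 10.9 0 3; -3.1 0 10.9 0 3; -2 0 10.9 0 3; -0.5 0 10 0 3; 0 0 5 0 3; 0 0 0 0 3; 0 0 0 0 3; 0 0 0 0 3")

```text
clock: 16.02
ee_pos: [0.4726, -0.0891, 0.1776]
tcp_rot: [0.001, -0.0, 1.0, 0.0]
contact_force: [0.3, 0.2, -1.0]
finger_gap: 0.0304
```

```bash
python3 - <<'E'
from fit import *
s=get_state(); print({k:np.round(s[k],4).tolist() for k in("ee_pos","contact_force","wrist_torque","finger_gap","clock","joint_pos")})
run(["side","top"],zlo=.085)
E
```

```text
{'ee_pos': [0.4726, -0.0891, 0.1776], 'contact_force': [0.3454, 0.1927, -0.9747], 'wrist_torque': [-0.0187, 0.0267, 0.0177], 'finger_gap': 0.0304, 'clock': 16.025, 'joint_pos': [0.2236, 0.0503, -0.4357, -0.0003, -1.0826, -1.7941]}
```

```bash
python3 - <<'E'
from h import *
o=[]
p,d=snapshot("side");np.save("side7.npy",d); a=cv2.resize(p[130:310,300:500,::-1],(500,450),interpolation=cv2.INTER_CUBIC)
p,d=snapshot("top");np.save("top7.npy",d); b=cv2.resize(p[180:360,280:400,::-1],(300,450),interpolation=cv2.INTER_CUBIC)
cv2.imwrite("pics/s7.png",np.hstack([a,b]))
for n in("side","top"): print(n,[(np.round(r["position"]).tolist(),round(r["confidence"],2)) for r in mark_of("bowl_tall",n)[:5]])
E
```

```text
side [([320.0, 205.0], 0.81), ([310.0, 237.0], 0.77), ([351.0, 270.0], 0.73), ([408.0, 252.0], 0.55)]
top [([325.0, 209.0], 0.73), ([304.0, 264.0], 0.66), ([371.0, 180.0], 0.6)]
```

View pics/s7.png

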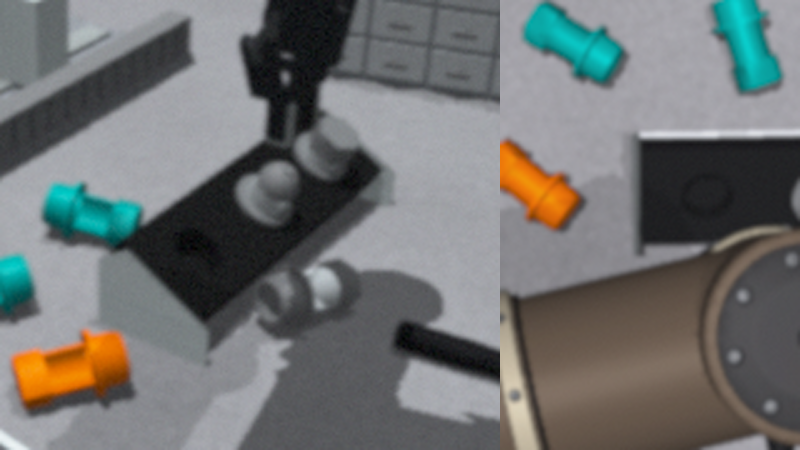

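```bash
cat > lie.py <<'E'
from fit import *
import fit as F
F.PR=np.array([[20,0],[20.8,3],[22,10],[22,24],[28,24],[28,29],[19,29],[19,66],[21,66],[21,90],[0,90]])/1000
def lie(Q,c0,angs=np.arange(0,360,30)):
    def ax(p): 
        a=np.array([np.cos(p[3])*np.cos(p[4]),np.sin(p[3])*np.cos(p[4]),np.sin(p[4])]); return a
    def res(p):
        a=ax(p); w=Q-p[:3]; z=w@a; r=np.linalg.norm(w-np.outer(z,a),axis=1); return F.dist(r,z)/.001
    b=None
    for t in np.radians(angs):
        for e in(-.17,.17):
            p0=np.r_[c0-.05*np.array([np.cos(t),np.sin(t),0]),t,e]
            s=least_squares(res,p0,loss="soft_l1",x_scale=[.01,.01,.01,.1,.1])
            if b is None or s.cost<b.cost: b=s
    p=b.x;a=ax(p);print(len(Q),"mouth",(p[:3]*1e3).round(1),"grip",((p[:3]+.078*a)*1e3).round(1),"axis az,el",np.degrees(p[3:]).round(1),"med",np.median(b.fun).round(2)); return p,a
E
python3 - <<'E'
from lie import *
P=cloud(np.load("side7.npy"),"side")[225:275,395:452].reshape(-1,3)
Q=P[np.isfinite(P[:,2])&(P[:,2]>.008)&(P[:,2]<.075)&(P[:,0]<.52)]
print(np.round(np.r_[Q.min(0),Q.max(0)],3)); 
Q=Q[Q[:,0]<.513]
p,a=lie(Q,np.median(Q,0))
E
```

```text
[ 0.444 -0.207  0.008  0.52  -0.102  0.056]
822 mouth [ 493.6 -111.2   32. ] grip [ 469.1 -184.4   21.1] axis az,el [251.5  -8.1] med 1.31
```

The bowl slipped out on the last righting push. It now lies in front of the stand with its mouth at (494,−111) mm and hexagon at (469,−184) mm. Plan: grip it by the hexagon, right it against the stand's edge, set it mouth down on the table so that it squares itself, then regrip.

Call:
apply_moves(plan="0.2 -2 0 -10 5.4; 0.4 -4 0 -20 5.4; 0.66 -6 0 -30 5.4; 0.66 -8 0 -40 5.4; 0.66 -9.7 0 -50 5.4; 0.66 -9.7 0 -60 5.4; 0.66 -9.7 2 -70 5.4; 0.66 -9.7 7 -71.5 5.4; 0.66 -9.7 12 -71.5 5.4; 0.66 -9.7 12 -71.5 5.4; 0.66 -9.7 12 -71.5 5.4", squeeze=40)

```text
clock: 17.7
ee_pos: [0.4674, -0.1865, 0.0581]
tcp_rot: [0.0, -0.585, 0.811, -0.0]
contact_force: [0.6, -0.2, 0.1]
finger_gap: 0.0538
```

```bash
python3 - <<'E'
from lie import *
s=get_state(); print({k:np.round(s[k],4).tolist() for k in("ee_pos","tcp_rot","contact_force","wrist_torque","finger_gap","clock","joint_pos")})
p,d=snapshot("side");np.save("side8.npy",d); cv2.imwrite("pics/s8.png",cv2.resize(p[150:290,370:510,::-1],(600,600),interpolation=cv2.INTER_CUBIC))
P=cloud(d,"side")[225:275,395:452].reshape(-1,3)
Q=P[np.isfinite(P[:,2])&(P[:,2]>.008)&(P[:,2]<.054)&(P[:,0]<.513)]
lie(Q,np.median(Q,0),[250])
E
```

```text
{'ee_pos': [0.4674, -0.1865, 0.0581], 'tcp_rot': [0.0001, -0.5845, 0.8114, -0.0005], 'contact_force': [0.5856, -0.2078, 0.0849], 'wrist_torque': [0.0066, -0.002, -0.0237], 'finger_gap': 0.0538, 'clock': 17.7, 'joint_pos': [0.0119, 0.2206, -0.5484, 0.0009, -0.8011, -0.3347]}
803 mouth [ 493.4 -111.3   31.7] grip [ 468.9 -184.5   20.8] axis az,el [251.5  -8. ] med 1.35
```

View pics/s8.png

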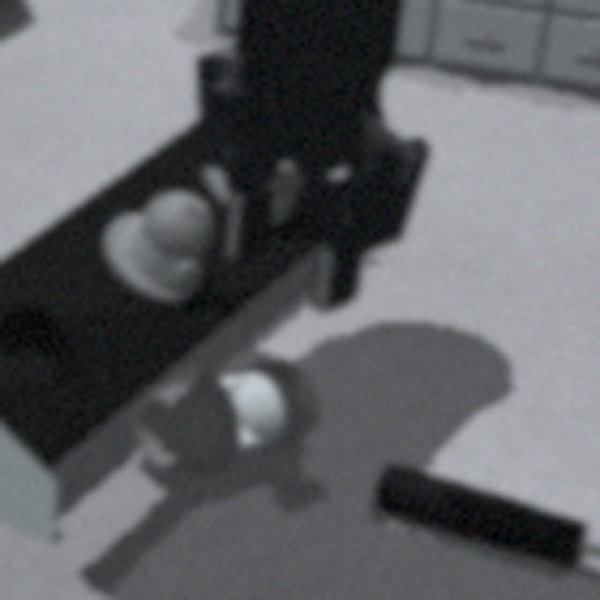

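Call:
apply_moves(plan="0 0.25 1 0 5.4; 0 0.25 2 0 5.4; 0 0.25 3 0 5.4; 0 0.25 4 0 5.4; 0 0.25 4.8 0 5.4; 0 0.25 5.3 0 5.4; 0 0.25 5.3 0 5.4; 0 0.25 5.3 0 5.4")

```text
clock: 18.75
ee_pos: [0.4642, -0.1855, 0.004]
tcp_rot: [0.0, -0.584, 0.811, -0.0]
contact_force: [-0.6, 0.6, 0.7]
finger_gap: 0.0538
```

Call:
apply_moves(plan="0 0 0 0 4.5; 0 0 0 0 3; 0 0 0 0 3; 0 0 0 0 3; 0 0 0 0 3; 0 0 -0.5 0 3; 0 0 -1 0 3; 0 0 -1 0 3", squeeze=50)

```text
clock: 19.75
ee_pos: [0.4638, -0.1854, 0.0141]
tcp_rot: [0.0, -0.584, 0.812, 0.0]
contact_force: [-0.7, -1.1, -0.6]
finger_gap: 0.0302
```

```bash
python3 - <<'E'
from lie import *
s=get_state(); print({k:np.round(s[k],4).tolist() for k in("ee_pos","contact_force","wrist_torque","finger_gap","clock")})
p,d=snapshot("side");np.save("side9.npy",d); cv2.imwrite("pics/s9.png",cv2.resize(p[150:290,370:510,::-1],(600,600),interpolation=cv2.INTER_CUBIC))
P=cloud(d,"side")[220:275,385:452].reshape(-1,3)
Q=P[np.isfinite(P[:,2])&(P[:,2]>.008)&(P[:,2]<.064)&(P[:,0]<.51)&(P[:,1]>-.172)]
lie(Q,np.median(Q,0),[250])
E
```

```text
{'ee_pos': [0.4638, -0.1854, 0.0141], 'contact_force': [-0.6909, -1.0584, -0.5823], 'wrist_torque': [0.0483, 0.0264, -0.001], 'finger_gap': 0.0302, 'clock': 19.75}
701 mouth [499.  -84.3  35.5] grip [ 478.  -159.    27.8] axis az,el [254.3  -5.6] med 2.35
```

View pics/s9.png

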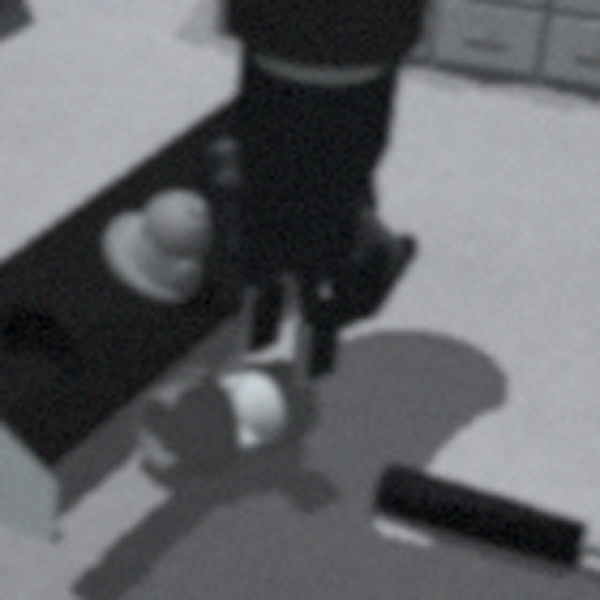

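```bash
python3 - <<'E'
from lie import *
d8=np.load("side8.npy"); P=cloud(d8,"side")
print("TCP px",proj([.4638,-.1854,.0141],"side").round(1),"grip px",proj([.4689,-.1845,.0208],"side").round(1),"mouth px",proj([.4934,-.1113,.0317],"side").round(1))
for v in range(228,272,4):
    print(v,[tuple((np.round(P[v,u]*1000)).astype(int)) for u in range(402,450,5)])
E
```

```text
TCP px [435. 247.] grip px [433.  243.9] mouth px [406.6 250.8]
228 [(np.int64(537), np.int64(-161), np.int64(49)), (np.int64(530), np.int64(-171), np.int64(46)), (np.int64(524), np.int64(-184), np.int64(42)), (np.int64(530), np.int64(-219), np.int64(22)), (np.int64(537), np.int64(-259), np.int64(0)), (np.int64(528), np.int64(-265), np.int64(0)), (np.int64(520), np.int64(-276), np.int64(-2)), (np.int64(508), np.int64(-277), np.int64(2)), (np.int64(498), np.int64(-284), np.int64(3)), (np.int64(489), np.int64(-292), np.int64(2))]
232 [(np.int64(529), np.int64(-149), np.int64(47)), (np.int64(525), np.int64(-163), np.int64(41)), (np.int64(529), np.int64(-195), np.int64(24)), (np.int64(540), np.int64(-240), np.int64(-3)), (np.int64(529), np.int64(-244), np.int64(-1)), (np.int64(519), np.int64(-250), np.int64(0)), (np.int64(510), np.int64(-257), np.int64(0)), (np.int64(500), np.int64(-265), np.int64(0)), (np.int64(491), np.int64(-272), np.int64(0)), (np.int64(481), np.int64(-279), np.int64(0))]
236 [(np.int64(524), np.int64(-140), np.int64(43)), (np.int64(526), np.int64(-168), np.int64(28)
[... 3444 characters left out ...]
)), (np.int64(455), np.int64(-137), np.int64(-1)), (np.int64(446), np.int64(-144), np.int64(-1)), (np.int64(436), np.int64(-146), np.int64(2)), (np.int64(429), np.int64(-156), np.int64(0)), (np.int64(420), np.int64(-162), np.int64(0))]
268 [(np.int64(489), np.int64(-90), np.int64(1)), (np.int64(480), np.int64(-94), np.int64(2)), (np.int64(472), np.int64(-103), np.int64(1)), (np.int64(463), np.int64(-107), np.int64(3)), (np.int64(455), np.int64(-115), np.int64(1)), (np.int64(448), np.int64(-124), np.int64(-1)), (np.int64(439), np.int64(-129), np.int64(0)), (np.int64(430), np.int64(-135), np.int64(1)), (np.int64(423), np.int64(-144), np.int64(-1)), (np.int64(413), np.int64(-148), np.int64(1))]
```

```bash
python3 - <<'E'
from lie import *
t=np.array(get_state()["ee_pos"]); print(t)
d8=np.load("side8.npy"); d9=np.load("side9.npy"); P=cloud(d9,"side"); P8=cloud(d8,"side")
u,v=proj([t[0],t[1],t[2]+.02],"side").astype(int); print(u,v)
yv=np.array([-.948,.317,0]);xv=np.array([-.317,-.948,0])
for vv in range(214,252,3):
    row=[]
    for uu in range(424,456,3):
        w=P[vv,uu]-t; row.append("%4d/%4d/%4d%s"%(w@yv*1000,w@xv*1000,w[2]*1000,"*" if abs(d9[vv,uu]-d8[vv,uu])>.012 else " ") if np.isfinite(w[2]) else "nan")
    print(vv,row)
E
```

```text
[ 0.463779   -0.18540151  0.01385461]
435 239
214 [' -83/  38/  31 ', ' -21/ -13/  79*', ' -20/  -5/  77*', ' -19/   2/  75*', '-126/ 122/ -16 ', '  17/ -17/  99*', '  21/ -13/ 100*', '  24/  -7/  99 ', '  24/   1/  97*', 'nan', '  53/ -12/ 115*']
217 [' -76/  32/  29 ', ' -24/  -9/  68*', ' -19/  -5/  70*', ' -14/  -1/  71*', '-115/ 111/ -16 ', '  14/ -14/  89*', '  24/ -15/  94 ', '-100/ 128/ -14*', '  20/   7/  85*', '  46/ -12/ 105*', '  55/ -14/ 109*']
220 [' -72/  29/  24 ', ' -19/ -14/  65*', ' -17/  -7/  64*', ' -14/   0/  63*', '-102/ 100/ -14 ', '  16/ -14/  83*', '  24/ -14/  87 ', '  24/  -4/  83 ', '  40/ -14/  95 ', '  48/ -13/  99*', '  52/  -8/  99*']
223 ['-107/  65/ -13 ', ' -17/ -14/  58*', ' -16/  -6/  56*', ' -18/   4/  51*', ' -89/  87/ -12 ', '  18/ -15/  77*', '  24/ -13/  79*', '  29/ -10/  81*', '  41/ -13/  88*', '  47/ -11/  90*', '  43/   2/  83*']
226 [' -94/  53/ -11 ', ' -20/ -11/  48*', ' -19/  -2/  45*', ' -15/   2/  46*', ' -81/  79/ -13 ', '  17/ -13/  68*', '  22/  -9/  69*', '  28/  -7/  72*', '  41/ -12/  80*', ' -59/ 108/ -12 ', ' -58/ 117/ -15
[... 1015 characters left out ...]
, ' -19/  60/ -16 ', ' -11/  61/ -12 ', '  -7/  67/ -12 ']
244 ['   6/ -41/  27 ', '   6/ -32/  23 ', '  11/ -28/  25 ', '  11/ -18/  21 ', '  10/  -9/  17 ', '  11/  -1/  15 ', '  14/   5/  13 ', '  -9/  40/ -11 ', '  -8/  49/ -14 ', '  -2/  52/ -12 ', '   1/  59/ -13 ']
247 ['  18/ -52/  30 ', '   9/ -34/  18 ', '  12/ -27/  17 ', '  14/ -21/  16 ', '  14/ -12/  13 ', '  17/  -6/  12 ', '  15/   5/   7 ', '  -3/  35/ -15 ', '   2/  39/ -13 ', '   6/  44/ -13 ', '  10/  49/ -12 ']
250 ['  18/ -51/  22 ', '  15/ -39/  15 ', '  13/ -28/  10 ', '  13/ -19/   7 ', '  16/ -13/   6 ', '  16/  -4/   3 ', '   3/  19/ -13 ', '   9/  23/ -11 ', '  11/  30/ -13 ', '  14/  37/ -13 ', '  18/  42/ -13 ']
```

```bash
python3 - <<'E'
import plant; print([k for k in dir(plant) if k[0]!='_'], getattr(plant,'hold_point_z',None))
from lie import *
t8=np.array([.4674,-.1865,.0581]); t9=np.array(get_state()["ee_pos"])
yv=np.array([-.948,.317,0]);xv=np.array([-.317,-.948,0])
for n,t in(("side8",t8),("side9",t9)):
    P=cloud(np.load(n+".npy"),"side").reshape(-1,3); w=P-t; a,b,z=w@yv,w@xv,w[:,2]
    for lo,hi in((12,45),(-45,-12)):
        k=(a>lo/1e3)&(a<hi/1e3)&(abs(b)<.016)&(z>.0)&(z<.12)&(P[:,2]>.048)
        h,e=np.histogram(z[k]*1e3,np.arange(0,121,6)); print(n,lo,h.tolist())
E
```

```text
['IKError', 'camera_params', 'get_state', 'hand_in', 'hold_point_z', 'look_for', 'mark_of', 'snapshot'] 0.0187
side8 12 [0, 0, 0, 0, 0, 2, 12, 22, 25, 27, 27, 23, 15, 17, 27, 23, 18, 44, 20, 16]
side8 -45 [0, 0, 0, 0, 0, 3, 18, 24, 25, 21, 27, 24, 27, 30, 25, 16, 8, 8, 6, 7]
side9 12 [0, 0, 0, 0, 0, 4, 13, 25, 24, 29, 21, 14, 18, 31, 44, 24, 40, 25, 18, 17]
side9 -45 [0, 0, 0, 0, 0, 4, 25, 22, 25, 21, 27, 28, 26, 42, 34, 18, 14, 13, 2, 4]
```

The depth data show the real fingertips about 33 mm above the reported TCP. So the first grip only caught the hexagon's rim, and this close passed over it. I'll go 4 cm deeper.

Call:
apply_moves(plan="0 -0.3 0 0 5.4; 0 -0.3 0 0 5.4; 0 -0.3 0 0 5.4; 0 -0.3 1 0 5.4; 0 -0.3 2 0 5.4; 0 -0.3 3 0 5.4; 0 -0.3 3.6 0 5.4; 0 -0.3 3.9 0 5.4; 0 -0.3 3.9 0 5.4", squeeze=40)

```text
clock: 20.92
ee_pos: [0.4656, -0.1864, -0.0259]
tcp_rot: [-0.001, -0.584, 0.812, 0.001]
contact_force: [-4.2, 0.3, 3.3]
finger_gap: 0.0541
```

Call:
apply_moves(plan="0 0.1 0 0 4.5; 0 0.1 0 0 3.5; 0 0.1 0 0 3; 0 0.1 0 0 3; 0 0.1 0 0 3; 0 0.1 0 0 3")

```text
clock: 21.68
ee_pos: [0.4663, -0.1861, -0.0251]
tcp_rot: [0.0, -0.584, 0.811, -0.0]
contact_force: [-0.1, -0.6, 1.4]
finger_gap: 0.0439
```

```bash
python3 - <<'E'
from lie import *
s=get_state(); print({k:np.round(s[k],4).tolist() for k in("ee_pos","contact_force","wrist_torque","finger_gap","clock")})
p,d=snapshot("side");np.save("side10.npy",d); cv2.imwrite("pics/s10.png",cv2.resize(p[150:290,370:510,::-1],(600,600),interpolation=cv2.INTER_CUBIC))
P=cloud(d,"side")[225:275,395:430].reshape(-1,3)
Q=P[np.isfinite(P[:,2])&(P[:,2]>.008)&(P[:,2]<.064)&(P[:,0]<.51)&(P[:,1]>-.172)]
lie(Q,np.median(Q,0),[250])
E
```

```text
{'ee_pos': [0.4663, -0.1861, -0.0251], 'contact_force': [-0.0805, -0.6445, 1.3759], 'wrist_torque': [-0.3972, -0.0809, -0.0243], 'finger_gap': 0.0439, 'clock': 21.675}
564 mouth [510.2 -73.1  39.6] grip [ 478.5 -143.4   27.9] axis az,el [245.7  -8.6] med 1.63
```

Call:
apply_moves(plan="0 0 -1 0 3; 0 0 -3 0 3; 0 0 -6 0 3; 0 0.5 -10 0 3; 0 0.5 -14 0 3; 0 0.5 -14 0 3", squeeze=60)

```text
clock: 22.48
ee_pos: [0.4633, -0.1846, 0.1185]
tcp_rot: [0.003, -0.585, 0.811, -0.002]
contact_force: [0.8, 0.4, -0.6]
finger_gap: 0.0431
```

```bash
python3 - <<'E'
from lie import *
s=get_state(); t=np.array(s["ee_pos"]); print({k:np.round(s[k],4).tolist() for k in("ee_pos","contact_force","wrist_torque","finger_gap","clock","joint_pos")})
p,d=snapshot("side");np.save("side11.npy",d)
P=cloud(d,"side").reshape(-1,3); m=np.array([.317,.948,0])
g=t+[0,0,.048]; w=P-g; a=w@m; pr=np.linalg.norm((w-np.outer(a,m))[:,:2],axis=1)
Q=P[np.isfinite(P[:,2])&(a>.013)&(a<.12)&(pr<.035)&(abs(w[:,2])<.09)&(P[:,2]>.07)]
lie(Q,g+.03*m,[250])
E
```

```text
{'ee_pos': [0.4633, -0.1846, 0.1185], 'contact_force': [0.8462, 0.3856, -0.5908], 'wrist_torque': [-0.0214, -0.0133, 0.0115], 'finger_gap': 0.0431, 'clock': 22.475, 'joint_pos': [0.016, 0.1356, -0.4886, 0.0006, -0.94, -0.3385]}
1133 mouth [ 481.6 -124.5  158.3] grip [ 466.8 -168.1  221.2] axis az,el [251.2  53.8] med 4.75
```

```bash
python3 - <<'E'
from lie import *
s=get_state(); t=np.array(s["ee_pos"]); d=np.load("side11.npy"); d2=snapshot("top")[1]; np.save("top11.npy",d2)
m=np.array([.317,.948,0]);n=np.array([-.948,.317,0])
for nm,dd in(("side",d),("top",d2)):
    P=cloud(dd,nm).reshape(-1,3); w=P-t; a=w@m;b=w@n
    for lo in range(-30,115,8):
        k=np.isfinite(P[:,2])&(a*1e3>=lo)&(a*1e3<lo+8)&(abs(b)<.034)&(P[:,2]>.07)&(w[:,2]<.1)
        if k.sum()>4: print(nm,lo,k.sum(),"b",(np.percentile(b[k],[3,97])*1e3).round(),"z",(np.percentile(w[k,2],[3,50,97])*1e3).round())
# fit with points below
P=cloud(d,"side").reshape(-1,3); w=P-t; a=w@m;b=w@n
Q=P[np.isfinite(P[:,2])&(abs(b)<.034)&(P[:,2]>.07)&(a<.12)&(((a>.02)&(w[:,2]<.1))|((a>-.08)&(w[:,2]<.03)))]
for e in(0,): lie(Q,Q.mean(0),[250,270,230])
E
```

```text
side -14 38 b [-29.  25.] z [61. 83. 96.]
side -6 94 b [-30.  33.] z [44. 70. 98.]
side 2 159 b [-27.  33.] z [36. 67. 93.]
side 10 263 b [-32.  33.] z [35. 69. 98.]
side 18 55 b [-13.  18.] z [38. 59. 81.]
side 26 56 b [-4. 17.] z [42. 62. 71.]
side 34 46 b [ 1. 17.] z [41. 60. 71.]
side 42 19 b [-19.  19.] z [60. 78. 81.]
side 50 158 b [-22.  25.] z [35. 67. 81.]
side 58 124 b [-20.  20.] z [29. 53. 77.]
side 66 121 b [-21.  19.] z [40. 58. 78.]
side 74 142 b [-22.  18.] z [40. 58. 77.]
side 82 12 b [-4. 18.] z [40. 43. 62.]
top 50 9 b [-25. -22.] z [40. 58. 65.]
top 66 7 b [-20. -16.] z [58. 65. 67.]
top 74 12 b [-17. -12.] z [45. 60. 70.]
720 mouth [499.2 -71.  177.4] grip [ 477.2 -145.7  172.8] axis az,el [253.6  -3.4] med 1.87
```

Call:
apply_moves(plan="0 0.8 0 8 3; -1 2 0 18 3; -2.5 3.5 0 28 3; -4 5 0 38 3; -5.5 6 0 48 3; -7 6.82 0 58 3; -7.69 6.82 0 68 3; -7.69 6.82 0 71.5 3; -7.69 6.82 5 71.5 3; -7.69 6.82 9 71.5 3; -7.69 6.82 11.6 71.5 3; -7.69 6.82 11.6 71.5 3; -7.69 6.82 11.6 71.5 3", squeeze=50)

```text
clock: 24.2
ee_pos: [0.421, -0.09, -0.0009]
tcp_rot: [-0.0, -0.0, 1.0, -0.0]
contact_force: [-1.0, -0.1, 0.4]
finger_gap: 0.0431
```

```bash
cat > up.py <<'E'
from lie import *
def up(lo=.02,full=True,angs=(180,),names=("side",),floor=.012,show=False):
    s=get_state(); t=np.array(s["ee_pos"]); print({k:np.round(s[k],3).tolist() for k in("ee_pos","contact_force","wrist_torque","finger_gap","clock")})
    A=[]
    for nm in names:
        d=snapshot(nm)[1]; np.save(f"last_{nm}.npy",d); P=cloud(d,nm).reshape(-1,3); w=P-t
        face=np.where((P[:,0]>.505)&(P[:,1]>-.39)&(P[:,1]<-.03),.046+(P[:,0]-.513)*.577,floor)
        A.append(P[np.isfinite(P[:,2])&(P[:,2]>face)&(abs(w[:,1])<.032)&(w[:,0]>-.06)&(w[:,0]<.11)&(((w[:,0]>lo)&(w[:,2]<.09))|(w[:,2]<.030))])
    Q=np.vstack(A); t0=np.array(t)
    b=None
    for el in(0,20,40,60,80,100):
        r=np.radians(el); a=np.array([-np.cos(r),0,np.sin(r)]); p0=np.r_[t+[0,0,.054]-.078*a,-np.cos(r),0,np.sin(r)]
        def res(p):
            a=p[3:]/np.linalg.norm(p[3:]); w=Q-p[:3]; z=w@a; rr=np.linalg.norm(w-np.outer(z,a),axis=1); g=p[:3]+.078*a-t-[0,0,.054]
            return np.r_[F.dist(rr,z)/.001, g/.003*3]
        s=least_squares(res,p0,loss="soft_l1")
        if b is None or s.cost<b.cost: b=s
    p=b.x;a=p[3:]/np.linalg.norm(p[3:]);g=p[:3]+.078*a
    print(len(Q),"mouth",(p[:3]*1e3).round(1),"grip-TCP",((g-t)*1e3).round(1),"phi",np.degrees(np.arctan2(a[2],-a[0])).round(1),"side",np.degrees(np.arcsin(a[1])).round(1),"med",np.median(b.fun[:-3]).round(2))
E
python3 -c "
from up import *
up()"
```

```text
{'ee_pos': [0.421, -0.09, -0.001], 'contact_force': [-1.044, -0.135, 0.389], 'wrist_torque': [-0.004, -0.043, 0.008], 'finger_gap': 0.043, 'clock': 24.2}
432 mouth [500.7 -90.7  54.8] grip-TCP [ 2.4  1.  45.8] phi -7.3 side 1.2 med 0.98
```

Call:
apply_moves(plan="-1 0 0 0 3; -1.9 0 -0.4 0 3; -2.5 0 -0.9 0 3; -3.1 0 -1.5 0 3; -3.4 0 -2.2 0 3; -3.6 0 -2.8 0 3; -3.9 0 -3.3 0 3; -4.2 0 -3.8 0 3; -4.2 0 -3.8 0 3")

```text
clock: 25.38
ee_pos: [0.4579, -0.0911, 0.0361]
tcp_rot: [-0.005, 0.001, 1.0, -0.001]
contact_force: [-12.1, -0.3, 3.0]
finger_gap: 0.0431
```

```bash
python3 -c "
from up import *
up()"
```

```text
{'ee_pos': [0.458, -0.091, 0.036], 'contact_force': [-12.119, -0.29, 3.001], 'wrist_torque': [-0.288, 4.611, -0.005], 'finger_gap': 0.043, 'clock': 25.375}
414 mouth [525.8 -90.9  55.9] grip-TCP [-4.9  1.6 47.7] phi 21.0 side 1.0 med 0.87
```

Call:
apply_moves(plan="-0.3 0 -0.5 0 3; -0.6 0 -1 0 3; -0.9 0 -1.4 0 3; -1.3 0 -1.8 0 3; -1.7 0 -2.2 0 3; -2.1 0 -2.6 0 3; -2.5 0 -2.9 0 3; -2.5 0 -2.9 0 3")

```text
clock: 26.42
ee_pos: [0.4884, -0.0899, 0.066]
tcp_rot: [0.0, -0.0, 1.0, 0.0]
contact_force: [0.6, 0.1, -1.1]
finger_gap: 0.0432
```

```bash
python3 -c "
from up import *
up()"
```

```text
{'ee_pos': [0.488, -0.09, 0.066], 'contact_force': [0.604, 0.077, -1.101], 'wrist_torque': [0.011, 0.005, 0.02], 'finger_gap': 0.043, 'clock': 26.425}
399 mouth [554.3 -89.3  84.4] grip-TCP [-6.3  0.7 47.9] phi 22.2 side 0.1 med 0.79
```

Call:
apply_moves(plan="2.2 0 0 0 3; 4.4 0 0 0 3; 4.4 0 2.8 0 3; 4.4 0 2.8 0 3; 3.8 0 2.85 0 3; 3.2 0 2.9 0 3; 2.7 0 3.1 0 3; 2.2 0 3.3 0 3; 1.8 0 3.4 0 3; 1.4 0 3.5 0 3; 1.1 0 3.5 0 3; 1.1 0 3.5 0 3; 2.5 0 3.5 0 3; 4.5 0 3.5 0 3; 5.7 0 3.5 0 3; 5.7 0 3.5 0 3")

```text
clock: 28.48
ee_pos: [0.431, -0.0899, 0.0312]
tcp_rot: [0.0, -0.0, 1.0, 0.0]
contact_force: [1.5, 0.1, -0.3]
finger_gap: 0.0425
```

```bash
python3 -c "
from up import *
up()"
```

```text
{'ee_pos': [0.431, -0.09, 0.031], 'contact_force': [1.55, 0.09, -0.251], 'wrist_torque': [-0.055, -0.088, 0.031], 'finger_gap': 0.042, 'clock': 28.475}
400 mouth [494.9 -86.1  54.7] grip-TCP [-9.8  0.8 48.5] phi 18.7 side -2.2 med 0.79
```

Call:
apply_moves(plan="-1.5 0 0.6 0 3; -2.8 0 0.6 0 3; -3.3 0 0.6 0 3; -3.7 0 0.6 0 3; -4.1 0 0.6 0 3; -4.4 0 0.6 0 3; -4.7 0 0.6 0 3; -4.7 0 0.6 0 3", squeeze=35)

```text
clock: 29.52
ee_pos: [0.4642, -0.0917, 0.0207]
tcp_rot: [-0.013, 0.002, 1.0, -0.001]
contact_force: [-31.9, 5.3, 14.9]
finger_gap: 0.0422
```

```bash
python3 -c "
from up import *
up()"
```

```text
{'ee_pos': [0.464, -0.092, 0.021], 'contact_force': [-31.937, 5.258, 14.923], 'wrist_torque': [1.864, 11.516, -0.158], 'finger_gap': 0.042, 'clock': 29.525}
297 mouth [523.2 -86.   46.9] grip-TCP [-14.5   0.2  51.7] phi 19.1 side -4.1 med 0.81
```

Call:
apply_moves(plan="0.6 0 -0.4 0 3; 0.4 0 -0.8 0 3; 0.1 0 -1.2 0 3; -0.3 0 -1.6 0 3; -0.7 0 -2 0 3; -1.1 0 -2.3 0 3; -1.5 0 -2.5 0 3; -1.5 0 -2.5 0 3", squeeze=35)

```text
clock: 30.58
ee_pos: [0.4916, -0.0904, 0.0499]
tcp_rot: [-0.002, 0.0, 1.0, -0.0]
contact_force: [-11.0, 2.5, 14.1]
finger_gap: 0.0416
```

```bash
python3 -c "
from up import *
up()"
```

```text
{'ee_pos': [0.492, -0.09, 0.05], 'contact_force': [-11.016, 2.543, 14.057], 'wrist_torque': [0.808, 4.119, -0.039], 'finger_gap': 0.042, 'clock': 30.575}
355 mouth [525.8 -85.2  45.6] grip-TCP [-14.9   1.5  56.2] phi 51.0 side -2.6 med 0.75
```

Call:
apply_moves(plan="0.5 0 -2 0 3; 2 0 -3.2 0 3; 4.5 0 -3 0 3; 4.7 0 0 0 3; 4.7 0 2.2 0 3; 4 0 2.3 0 3; 3 0 2.3 0 3; 2.4 0 1.9 0 3; 1.9 0 1.3 0 3; 1.4 0 0.9 0 3; 0.9 0 0.4 0 3; 0.4 0 0.1 0 3; -0.1 0 -0.2 0 3; -0.7 0 -0.5 0 3; -1.3 0 -0.7 0 3; -1.5 0 -0.7 0 3; -1.5 0 -0.7 0 3", squeeze=35)

```text
clock: 32.75
ee_pos: [0.5062, -0.0897, 0.0575]
tcp_rot: [-0.002, -0.0, 1.0, 0.0]
contact_force: [-11.9, 5.9, 17.1]
finger_gap: 0.0416
```

```bash
python3 -c "
from up import *
up()"
```

```text
{'ee_pos': [0.506, -0.09, 0.058], 'contact_force': [-11.886, 5.902, 17.142], 'wrist_torque': [2.155, 4.785, 0.039], 'finger_gap': 0.042, 'clock': 32.75}
362 mouth [528.8 -85.5  46.2] grip-TCP [-13.1   0.5  57.8] phi 62.6 side -2.8 med 0.84
```

Call:
apply_moves(plan="1.5 0 -2.5 0 3; 4 0 -2.5 0 3; 5 0 0 0 3; 5 0 2.5 0 3; 4.4 0 2.5 0 3; 3.7 0 2.5 0 3; 3.2 0 2.5 0 3; 2.5 0 2.15 0 3; 2 0 1.8 0 3; 1.5 0 1.5 0 3; 1 0 1.25 0 3; 0.4 0 1 0 3; 0 0 1 0 3; 0 0 1 0 3", squeeze=35)

```text
clock: 34.55
ee_pos: [0.5014, -0.0913, 0.0473]
tcp_rot: [-0.006, 0.001, 1.0, -0.001]
contact_force: [-22.6, 1.0, 24.2]
finger_gap: 0.0356
```

```bash
python3 -c "
from up import *
up()"
```

```text
{'ee_pos': [0.501, -0.091, 0.047], 'contact_force': [-22.568, 1.039, 24.151], 'wrist_torque': [0.496, 8.704, -0.04], 'finger_gap': 0.036, 'clock': 34.55}
322 mouth [517.1 -89.4  39.1] grip-TCP [-20.5   0.8  60.9] phi 62.4 side -0.9 med 0.79
```

Call:
apply_moves(plan="1 0 -1.5 0 3; 3.5 0 -2 0 3; 6 0 -1 0 3; 6.2 0 2.2 0 3; 6.2 0 3.2 0 3; 6.2 0 3.4 0 3; 5.6 0 3.4 0 3; 5 0 3.3 0 3; 4.4 0 3.2 0 3; 3.8 0 3.2 0 3; 3.2 0 3.2 0 3; 2.7 0 3.3 0 3; 2.4 0 3.3 0 3; 2.4 0 3.3 0 3", squeeze=50)

```text
clock: 36.35
ee_pos: [0.4849, -0.09, 0.0147]
tcp_rot: [0.0, -0.0, 1.0, -0.0]
contact_force: [-2.5, 0.2, 5.4]
finger_gap: 0.0335
```

```bash
python3 -c "
from up import *
up(floor=.008)"
```

```text
{'ee_pos': [0.485, -0.09, 0.015], 'contact_force': [-2.521, 0.221, 5.434], 'wrist_torque': [-0.067, 1.356, -0.022], 'finger_gap': 0.034, 'clock': 36.35}
329 mouth [483.5 -88.3   4. ] grip-TCP [-19.3   0.6  65.2] phi 76.7 side -0.8 med 0.78
```

Call:
apply_moves(plan="-0.5 0 0 0 3; -0.9 0 0 0 3; -0.9 0 0 0 3; -0.9 0 0 0 4.5; -0.9 0 0 0 6; -0.9 0 0 0 8.5; -0.9 0 -1 0 8.5; -0.9 0 -1 0 8.5")

```text
clock: 37.4
ee_pos: [0.4938, -0.0898, 0.0248]
tcp_rot: [0.001, -0.0, 1.0, 0.0]
contact_force: [0.5, -0.0, 0.5]
finger_gap: 0.085
```

```bash
python3 - <<'E'
from up import *
s=get_state(); t=np.array(s["ee_pos"]); print(t.round(4),s["finger_gap"],s["clock"])
d=snapshot("side")[1]; np.save("side20.npy",d); P=cloud(d,"side").reshape(-1,3)
Q=P[np.isfinite(P[:,2])&(P[:,0]>.42)&(P[:,0]<.513)&(P[:,1]>-.13)&(P[:,1]<-.045)&(P[:,2]>.008)&(P[:,2]<.1)]
for z in range(8,100,8):
    q=Q[abs(Q[:,2]*1e3-z)<4]
    if len(q)>4: print(z,len(q),(np.r_[q.min(0)[:2],q.max(0)[:2]]*1e3).round())
Q=Q[(Q[:,2]<.052)]
r=fit(Q,np.array([.47,-.089,.078]),[-.2,0,.1]); p=r.x; print(len(Q),(p[:3]*1e3).round(1),np.degrees(p[3:]).round(1),np.median(r.fun).round(2))
E
```

```text
[ 0.4938 -0.0898  0.0248] 0.08496899798401529 37.4
8 37 [472. -88. 510. -63.]
16 41 [473. -94. 509. -65.]
24 68 [ 465. -108.  511.  -58.]
32 135 [ 465. -113.  513.  -58.]
40 60 [475. -95. 504. -68.]
48 53 [473. -92. 504. -68.]
56 45 [472. -96. 498. -68.]
64 40 [472. -97. 497. -66.]
72 68 [ 470. -130.  496.  -45.]
80 66 [ 470. -130.  502.  -46.]
88 188 [ 471. -130.  508.  -45.]
96 16 [ 480. -130.  505.  -67.]
394 [ 4.952e+02 -8.790e+01  4.000e-01] [-2.5 -0.8] 0.78
```

Call:
apply_moves(plan="-0.2 0.18 -0.1 0 7; -0.2 0.18 -0.1 0 5; -0.2 0.18 -0.1 0 4; -0.2 0.18 -0.1 0 3; -0.2 0.18 -0.1 0 3; -0.2 0.18 -0.1 0 3; -0.2 0.18 -0.1 0 3", squeeze=70)

```text
clock: 38.33
ee_pos: [0.4954, -0.0881, 0.0252]
tcp_rot: [0.0, -0.0, 1.0, -0.0]
contact_force: [0.4, 0.9, 5.2]
finger_gap: 0.0435
```

```bash
python3 - <<'E'
from up import *
s=get_state(); t=np.array(s["ee_pos"]); print({k:np.round(s[k],4).tolist() for k in("ee_pos","contact_force","wrist_torque","finger_gap","clock")})
d=snapshot("side")[1]; P=cloud(d,"side").reshape(-1,3)
Q=P[np.isfinite(P[:,2])&(P[:,0]>.42)&(P[:,0]<.513)&(P[:,1]>-.13)&(P[:,1]<-.045)&(P[:,2]>.008)&(P[:,2]<.055)]
r=fit(Q,np.array([.49,-.088,.078]),[-.2,0,.1]); p=r.x; print(len(Q),(p[:3]*1e3).round(1),np.degrees(p[3:]).round(1),np.median(r.fun).round(2))
E
```

```text
{'ee_pos': [0.4954, -0.0881, 0.0252], 'contact_force': [0.4036, 0.8787, 5.2006], 'wrist_torque': [0.0776, 0.0627, 0.0289], 'finger_gap': 0.0435, 'clock': 38.325}
404 [ 4.941e+02 -8.750e+01 -4.000e-01] [ 0.8 -0.1] 0.87
```

Call:
apply_moves(plan="0.1 -0.05 0 0 5.5; 0.1 -0.05 0 0 6.5; 0.1 -0.05 0 -10 6.5; 0.1 -0.05 0 -20 6.5; 0.1 -0.05 0 -30 6.5; 0.1 -0.05 0 -30 5; 0.1 -0.05 0 -30 3; 0.1 -0.05 0 -30 3; 0.1 -0.05 0 -30 3; 0.1 -0.05 0 -30 3", squeeze=90)

```text
clock: 39.62
ee_pos: [0.4941, -0.0887, 0.025]
tcp_rot: [0.0, -0.259, 0.966, -0.0]
contact_force: [-0.8, 0.3, 5.2]
finger_gap: 0.0388
```

Call:
apply_moves(plan="0 0 -4 0 3; 0 0 -9 0 3; -3 4 -13 0 3; -7 10 -14.5 0 3; -11 15.5 -14.5 0 3; -15 21 -14.5 0 3; -18.5 25.6 -14.5 0 3; -19.84 27.52 -14.5 0 3; -19.84 27.52 -14.5 0 3; -19.84 27.52 -14.5 0 3; -19.84 27.52 -14.5 0 3; -19.84 27.52 -14.5 0 3", squeeze=100)

```text
clock: 41.12
ee_pos: [0.5281, 0.248, 0.17]
tcp_rot: [0.0, -0.258, 0.966, 0.0]
contact_force: [0.8, -0.5, -0.8]
finger_gap: 0.039
```

```bash
cat > col.py <<'E'
from up import *
def col(zlo=.132):
    s=get_state(); t=np.array(s["ee_pos"]); print({k:np.round(s[k],4).tolist() for k in("ee_pos","contact_force","wrist_torque","finger_gap","clock","joint_pos")})
    for nm in("side","top"):
        P=cloud(snapshot(nm)[1],nm).reshape(-1,3)
        Q=P[np.isfinite(P[:,2])&(np.hypot(P[:,0]-t[0],P[:,1]-t[1])<.04)&(P[:,2]>zlo)&(P[:,2]<t[2]+.03)]
        if len(Q)<40: print(nm,len(Q)); continue
        r=fit(Q,t+[0,0,.053],[-.1,0,.1]); p=r.x; print(nm,len(Q),"mouth",(p[:3]*1e3).round(1),"tilt",np.degrees(p[3:]).round(1),np.median(r.fun).round(2),"axis-TCP",((p[:3]-t)*1e3).round(1))
E
python3 -c "
from col import *
col()"
```

```text
{'ee_pos': [0.5281, 0.248, 0.17], 'contact_force': [0.8157, -0.5389, -0.8166], 'wrist_torque': [-0.005, 0.0162, 0.0097], 'finger_gap': 0.039, 'clock': 41.125, 'joint_pos': [0.774, 0.2299, -0.2378, -0.0, -1.1027, -1.8222]}
side 807 mouth [529.4 248.1 144.6] tilt [-0.3  0.3] 0.57 axis-TCP [  1.2   0.1 -25.4]
top 147 mouth [525.1 249.4 145.8] tilt [ 0.2 -1. ] 0.66 axis-TCP [ -3.    1.4 -24.3]
```

```bash
python3 - <<'E'
from h import *
from scipy.optimize import least_squares
PR=np.array([[10,90],[10,126],[0,126]])/1e3, np.array([[31,76],[31,94],[23.2,94],[23.2,84]])/1e3
def dist(r,z):
    D=[]
    q=np.stack([r,z],1)
    for L in PR:
        for a,b in zip(L[:-1],L[1:]):
            t=np.clip((q-a)@(b-a)/((b-a)@(b-a)),0,1); D.append(np.linalg.norm(q-a-t[:,None]*(b-a),axis=1))
    return np.min(D,0)
for n in("side","top"):
    P=cloud(np.load(n+"0.npy"),n).reshape(-1,3)
    Q=P[np.isfinite(P[:,2])&(np.hypot(P[:,0]-.529,P[:,1]-.2495)<.038)&(P[:,2]>.08)&(P[:,2]<.135)]
    for lo in(.08,.10):
        q=Q[Q[:,2]>lo]
        s=least_squares(lambda p:dist(np.hypot(q[:,0]-p[0],q[:,1]-p[1]),q[:,2]-p[2])/.001,[.529,.2495,0],loss="soft_l1"); print(n,lo,len(q),(s.x*1e3).round(1),np.median(s.fun).round(2))
E
```

```text
side 0.08 889 [ 5.335e+02  2.494e+02 -4.000e-01] 0.89
side 0.1 191 [ 5.343e+02  2.489e+02 -1.000e-01] 0.75
top 0.08 468 [528.7 249.9   1.1] 1.02
top 0.1 83 [528.9 250.6   0.8] 0.88
```

Call:
apply_moves(plan="-0.37 -0.11 0 0 3; -0.37 -0.11 1.2 0 3; -0.37 -0.11 2.6 0 3; -0.37 -0.11 4 0 3; -0.37 -0.11 5 0 3; -0.37 -0.11 5.4 0 3; -0.37 -0.11 5.4 0 3")

```text
clock: 42.1
ee_pos: [0.5318, 0.2498, 0.1156]
tcp_rot: [-0.0, -0.259, 0.966, -0.0]
contact_force: [-0.1, -0.0, -0.9]
finger_gap: 0.0389
```

```bash
python3 -c "
from col import *
col(.098)"
```

```text
{'ee_pos': [0.5318, 0.2498, 0.1156], 'contact_force': [-0.1413, -0.0173, -0.8924], 'wrist_torque': [0.0544, 0.0184, -0.0095], 'finger_gap': 0.0389, 'clock': 42.1, 'joint_pos': [0.7717, 0.2839, -0.2992, 0.0001, -0.9881, -1.8186]}
side 672 mouth [532.7 250.   90.1] tilt [0.4 0.2] 0.63 axis-TCP [  0.9   0.2 -25.5]
top 136 mouth [525.6 244.1  89.3] tilt [7.5 7.5] 1.19 axis-TCP [ -6.2  -5.7 -26.3]
```

Call:
apply_moves(plan="-0.04 0 0.1 10 3; -0.04 0 0.2 20 3; -0.04 0 0.25 30 3; -0.04 0 0.3 40 3; -0.04 0 0.3 30 3; -0.04 0 0.34 20 3; -0.04 0 0.38 10 3; -0.04 0 0.42 0 3; -0.04 0 0.46 -10 3; -0.04 0 0.5 -20 3; -0.04 0 0.54 -30 3; -0.04 0 0.58 -40 3; -0.04 0 0.58 -30 3; -0.04 0 0.62 -20 3; -0.04 0 0.66 -10 3; -0.04 0 0.7 0 3; -0.04 0 0.74 10 3; -0.04 0 0.78 20 3", squeeze=110)

```text
clock: 44.45
ee_pos: [0.5323, 0.2492, 0.1087]
tcp_rot: [0.0, -0.085, 0.996, -0.0]
contact_force: [0.1, -2.3, 1.0]
finger_gap: 0.0384
```

Call:
apply_moves(plan="0 0 0.02 10 3; 0 0 0.06 20 3; 0 0 0.06 10 3; 0 0 0.1 0 3; 0 0 0.14 -10 3; 0 0 0.18 -20 3; 0 0 0.22 -30 3; 0 0 0.26 -40 3; 0 0 0.3 -50 3; 0 0 0.34 -60 3; 0 0 0.34 -50 3; 0 0 0.38 -40 3; 0 0 0.42 -30 3; 0 0 0.46 -20 3; 0 0 0.5 -10 3; 0 0 0.54 0 3; 0 0 0.58 10 3; 0 0 0.62 20 3; 0 0 0.62 10 3; 0 0 0.66 0 3")

```text
clock: 46.95
ee_pos: [0.5325, 0.2493, 0.1027]
tcp_rot: [0.0, -0.09, 0.996, -0.0]
contact_force: [1.8, -5.6, -1.1]
finger_gap: 0.0386
```

```bash
python3 - <<'E'
from up import *
s=get_state(); t=np.array(s["ee_pos"]); print({k:np.round(s[k],4).tolist() for k in("ee_pos","contact_force","wrist_torque","finger_gap","clock")})
P=cloud(snapshot("side")[1],"side").reshape(-1,3)
Q=P[np.isfinite(P[:,2])&(np.hypot(P[:,0]-t[0],P[:,1]-t[1])<.035)&(P[:,2]>.098)&(P[:,2]<t[2]+.028)]
r=fit(Q,t+[0,0,.053],[0]); p=r.x; print(len(Q),(p[:3]*1e3).round(1),np.degrees(p[3:]).round(1),np.median(r.fun).round(2),((p[:3]-t)*1e3).round(1))
E
```

```text
{'ee_pos': [0.5325, 0.2493, 0.1027], 'contact_force': [1.8423, -5.5796, -1.1203], 'wrist_torque': [-1.9287, -0.5565, -0.105], 'finger_gap': 0.0386, 'clock': 46.95}
540 [533.4 249.6  77.2] [0.2 0.2] 0.56 [  0.9   0.2 -25.5]
```

Call:
apply_moves(plan="0 0 0.04 -10 3; 0 0 0.08 -20 3; 0 0 0.12 -30 3; 0 0 0.16 -40 3; 0 0 0.2 -50 3; 0 0 0.24 -60 3; 0 0 0.24 -50 3; 0 0 0.28 -40 3; 0 0 0.32 -30 3; 0 0 0.36 -20 3; 0 0 0.4 -10 3; 0 0 0.44 0 3; 0 0 0.48 10 3; 0 0 0.52 20 3; 0 0 0.52 10 3; 0 0 0.56 0 3; 0 0 0.6 -10 3; 0 0 0.63 -20 3; 0 0 0.66 -30 3")

```text
clock: 49.38
ee_pos: [0.5323, 0.2496, 0.0957]
tcp_rot: [0.0, -0.342, 0.94, 0.0]
contact_force: [-2.0, -3.2, 4.2]
finger_gap: 0.0387
```

```bash
cat > m.py <<'E'
from up import *
s=get_state(); t=np.array(s["ee_pos"]); print({k:np.round(s[k],4).tolist() for k in("ee_pos","contact_force","wrist_torque","finger_gap","clock")})
P=cloud(snapshot("side")[1],"side").reshape(-1,3)
Q=P[np.isfinite(P[:,2])&(np.hypot(P[:,0]-t[0],P[:,1]-t[1])<.035)&(P[:,2]>.0965)&(P[:,2]<t[2]+.028)]
r=fit(Q,t+[0,0,.053],[0]); p=r.x; print(len(Q),(p[:3]*1e3).round(1),np.degrees(p[3:]).round(1),np.median(r.fun).round(2),((p[:3]-t)*1e3).round(1))
E
python3 m.py
```

```text
{'ee_pos': [0.5323, 0.2496, 0.0957], 'contact_force': [-1.9995, -3.1765, 4.1869], 'wrist_torque': [-1.0589, 0.6548, -1.0683], 'finger_gap': 0.0387, 'clock': 49.375}
509 [533.2 249.5  70.2] [0.2 0.3] 0.6 [  0.9  -0.  -25.5]
```

Call:
apply_moves(plan="0 0 0.03 -10 3; 0 0 0.06 -20 3; 0 0 0.06 -10 3; 0 0 0.09 0 3; 0 0 0.12 10 3; 0 0 0.15 20 3")

```text
clock: 50.18
ee_pos: [0.5324, 0.2496, 0.0952]
tcp_rot: [0.0, -0.17, 0.985, -0.001]
contact_force: [-5.9, -5.2, 14.8]
finger_gap: 0.0386
```

```bash
python3 m.py
```

```text
{'ee_pos': [0.5324, 0.2496, 0.0952], 'contact_force': [-5.8796, -5.1733, 14.796], 'wrist_torque': [-1.7117, 2.2321, 1.3248], 'finger_gap': 0.0386, 'clock': 50.175}
489 [532.7 249.7  69.9] [0.7 0.4] 0.71 [  0.4   0.1 -25.3]
```

Call:
apply_moves(plan="0 0 -0.08 0 3; 0 0 -0.1 0 5; 0 0 -0.1 0 7; 0 0 -0.1 0 8.5; 0 0 -0.1 0 8.5; 0 0 -2 0 8.5; 0 0 -6 0 8.5; 0 0 -11 0 8.5; 0 0 -15 0 8.5; 0 0 -15 0 8.5; 0 0 -15 0 8.5")

```text
clock: 51.6
ee_pos: [0.5318, 0.2499, 0.2428]
tcp_rot: [-0.0, -0.174, 0.985, 0.0]
contact_force: [0.0, -0.6, -0.9]
finger_gap: 0.085
```

```bash
python3 - <<'E'
from up import *
s=get_state(); t=np.array(s["ee_pos"]); print({k:np.round(s[k],4).tolist() for k in("ee_pos","contact_force","finger_gap","clock")})
p,d=snapshot("side"); cv2.imwrite("pics/s30.png",cv2.resize(p[160:400,190:470,::-1],(700,600),interpolation=cv2.INTER_CUBIC)); P=cloud(d,"side").reshape(-1,3)
F.PR=np.array([[31,80],[0,80]])/1e3 if 0 else F.PR
Q=P[np.isfinite(P[:,2])&(np.hypot(P[:,0]-.5335,P[:,1]-.2495)<.035)&(P[:,2]>.0965)&(P[:,2]<.175)]
r=fit(Q,np.array([.533,.2495,.148]),[0]); q=r.x; print(len(Q),(q[:3]*1e3).round(1),np.degrees(q[3:]).round(1),np.median(r.fun).round(2))
top=Q[Q[:,2]>.15]; print("top z",np.percentile(Q[:,2],[90,97])*1e3)
E
```

```text
{'ee_pos': [0.5318, 0.2499, 0.2428], 'contact_force': [0.027, -0.6418, -0.8562], 'finger_gap': 0.085, 'clock': 51.6}
1208 [533.4 249.8  69.9] [0.1 0. ] 0.67
top z [160.08296095 160.88145499]
```

View pics/s30.png

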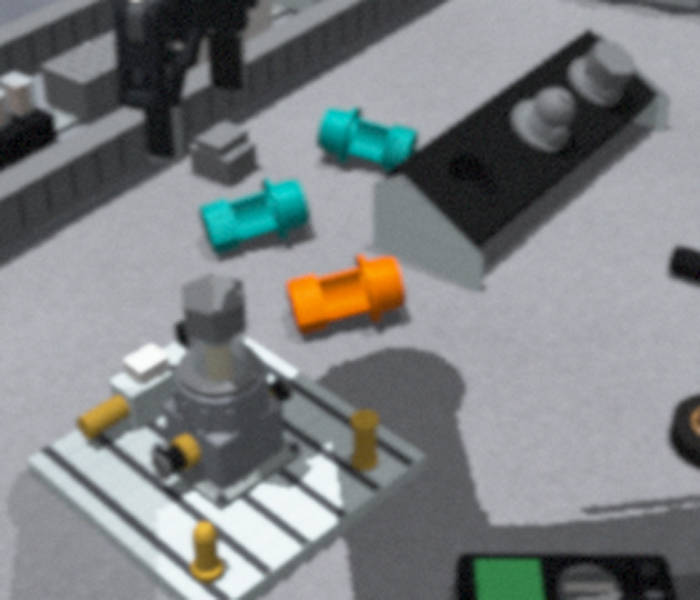

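The bowl sits upright on the collar with its hexagon top at 160 mm, as expected. The other two bowls and both brass parts look untouched, and the hand is clear.

```bash
python3 -c "
from plant import *
print(hand_in())"
```

```text
the job is handed in; nothing more can be done
None
```

The tall bowl is fitted on the filter, released, and the job was handed in at about 51.7 s. No verdict was reported.

**What I did:**
- **Insertion:** I set the bowl over the cartridge, worked it through the O-ring with ±40° turns, and pressed until the flange stopped dead. The highest vertical press I read was about 15 N. I read forces only at the end of each call, so a short peak between readings could have been missed.
- **Dropped bowl:** I let the bowl fall once, while trying to bring it upright against the stand's front edge. I picked it up again, stood it mouth down on the table and gripped the hexagon on its flats before fitting it.
- **Force on the stand:** While turning the bowl upright, I pushed it against the stand with up to about 35 N, measured at the wrist. The bowl itself may carry marks from that; I did not check.

**Last checks:**
- The side camera's model fit puts the mouth at 69.9 mm, where home is 70 mm. It shows less than 0.2° of tilt and about 0.4 mm off the collar centre seen by the same camera.
- The hexagon top is at 160 mm, as expected.
- In the last picture the other two bowls and both brass parts look undisturbed. I judged that by eye and did not measure it.

**Disagreements:**
- The real fingertips stood about 33 mm behind the reported tool point. That made my first grip too shallow and led to the drop.
- The two cameras differed by about 4.5 mm in x, so I centred the bowl using positions relative to one camera at a time.

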